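# Load the burnisher tray, slide it under the ski-bench shelf and pin it

### The arm

A 6-joint arm with a two-finger parallel gripper is mounted at the origin on the work surface. World frame = base frame: x ahead of the robot, y to its left, z up, the work surface at z = 0. Lengths are in m, angles in degrees, forces in N, time in s.
With the tool pointing down it reaches from about 0.35 to 0.875 m from the base axis. Payload 4.2 kg.
Tool frame: the origin (TCP) lies at the very end of the fingers, on their centre line; the grasp point (between the pads) lies 19 mm behind it (r.grip_point_offset is the distance from the TCP to the grasp point, in m); z points along the fingers, y is the line along which they close (so a half turn about z gives the same grasp; the last joint's range is limited). The gripper opens to 87 mm and grips with 3 to 60 N. Pads are 19 mm wide; open, the fingers measure 117 mm over their backs; the gripper's body (75 mm by 190 mm) begins 51 mm behind the grasp point.
Start: joints at [79.905, 22.042, 0.453, 0, -68.411, -14.817], TCP at [0.263, 0.567, 0.223] pointing down, gripper open.
Joint ranges: [-179.83, 179.83], [-69.29, 118.12], [-61.27, 80.66], [-181.25, 117.63], [-171.15, -9.14], [-177.46, 177.46]. Speed limits (degrees/s): [159.86, 159.86, 180, 180, 180, 180].

### API

Orientations are given as a 3x3 rotation matrix whose columns are the frame's x, y, z axes.
In Python, from station import r, cams gives the robot as it stands. The module is installed in compiled form; this text tells all that it offers.
- The arm moves only by the shell command python3 -m handwheel 'ROWS'. ROWS is JSON, a list that holds one entry, the list of rows, each a list of 7 numbers: the turn, a rotation vector about the tool's x, y, z in units of 6 degrees (1.0 is 6 degrees), then the shift along the tool's x, y, z in m, then the finger opening in m, from 0 to 0.087. In form: [[[ax, ay, az, x, y, z, jaw], ...]]. A call has 1 to 12 rows; each row shifts and turns the commanded pose from where the row before left it, along the tool's axes as they then stand; what a row does not reach is not made up. A row lasts 1/10 s, in which the tool goes at most 50 mm and 8.59 degrees, less where a joint would pass 70% of its speed; a pose out of reach is approached as far as the arm can. A call with a gripper value outside its range is refused whole. The fingers move at their own pace and stop on an object; the grip force is fixed at half the most. Time passes only in rows, so rows that do not move let the fingers close. It gives the time, the measured TCP pose, the force, the opening and the grip force at its end, in the units of the state.
- r.sense(): the state, without advancing time (a new reading comes with each control period).
- cams.capture(name): name is "side" or "top"; returns the picture (384x512x3 uint8, red, green, blue); there is no depth.
- cams.get_calibration(name): a dict with "camera_matrix" (3x3 intrinsics, pixels), "rvec" (rotation vector, rad) and "tvec" (3), from world to camera coordinates, as OpenCV has them. Camera axes: x right, y down, z forward; pixel columns grow to the right and rows downward; lengths in m; the calibration is good to about 2 mm. A picture is of the moment at which its call begins. get_calibration takes no time and is no camera call.
- r.finish_job(): hands the job in; it is judged then, once.
The state is a dict: "time_s": time; "joints": joint angles; "joint_velocities": joint speeds; "effort": joint torques, N m; "tcp_pos": TCP position; "ee_rot": TCP orientation; "wrist_force": force on the tool from outside, world axes, zero at the start; "moment": the same for the moment, N m; "gripper_width": opening from 0.0 (shut) to 1.0 (fully open); "gripper_force": force on a finger pad.
Only numpy, scipy, OpenCV 4.12 (cv2) and the standard library are available. Lean on these libraries where they do the work, as an engineer would, in place of code of your own. Each camera call takes 0.05 s, during which the arm holds its last target. There are 200 camera calls.

### The job

Draw the aluminium tray out from under the low shelf by its black handle and stand every ball-bottomed burnisher on the bench upright in one of its wire rings, any ring for any of them, then slide the loaded tray straight back in under the shelf, fully home against its back stop, with no burnisher ever touching the shelf. Then take the mallet and knock the red-headed sprung pin all the way down with it, keeping the fingers themselves off the shelf and the pin, and put the mallet back on its cork mat. Leave the brush, the pole basket and the brake retainer as they are.

Things in the scene. Friction and masses are not known exactly. Their poses are not given: they have to be found in the camera images.
- burnisher0: Ball-bottomed burnisher with a red band: brass ball 52 mm across with a round beech grip 20 mm in diameter on top, 86 mm tall in all (grip: the upper 34 mm), 150 g. Weighted low: it rights itself on the bench, but may roll and rock. Origin: lowest point of the ball when upright; z runs up the grip. May be absent (None from the start).
- burnisher0_ball (a point): Centre of the ball of the red-banded burnisher, 26 mm above its origin; None if absent.
- burnisher1: Ball-bottomed burnisher with a green band: brass ball 52 mm across with a round beech grip 20 mm in diameter on top, 86 mm tall in all (grip: the upper 34 mm), 150 g. Weighted low: it rights itself on the bench, but may roll and rock. Origin: lowest point of the ball when upright; z runs up the grip. May be absent (None from the start).
- burnisher1_ball (a point): Centre of the ball of the green-banded burnisher, 26 mm above its origin; None if absent.
- burnisher2: Ball-bottomed burnisher with a yellow band: brass ball 52 mm across with a round beech grip 20 mm in diameter on top, 86 mm tall in all (grip: the upper 34 mm), 150 g. Weighted low: it rights itself on the bench, but may roll and rock. Origin: lowest point of the ball when upright; z runs up the grip. May be absent (None from the start).
- burnisher2_ball (a point): Centre of the ball of the yellow-banded burnisher, 26 mm above its origin; None if absent.
- burnisher3: Ball-bottomed burnisher with a white band: brass ball 52 mm across with a round beech grip 20 mm in diameter on top, 86 mm tall in all (grip: the upper 34 mm), 150 g. Weighted low: it rights itself on the bench, but may roll and rock. Origin: lowest point of the ball when upright; z runs up the grip. May be absent (None from the start).
- burnisher3_ball (a point): Centre of the ball of the white-banded burnisher, 26 mm above its origin; None if absent.
- tray: Loose low aluminium tray, 90 mm deep (x), 276 mm wide (y), rim 14 mm high, 450 g, four polished wire rings in a row along y. Origin: centre of the underside; x points from its handle to its back edge (towards the shelf), z up. A seated ball's centre is 31 mm above the tray's underside, the top of its grip 91 mm. Tray and mallet are the things that may get knocked.
- tab_top (a point): Top of the steel keeper tab that stands upright in the middle of the tray: tray x = 0 to 6 mm, 18 mm wide in y, its top 97 mm above the tray's underside.
- ring0 (a point): Centre of wire ring 0 of the tray, at tray y = -106 mm, 8 mm above the tray's underside; wire 8 mm thick, opening 32 mm, top of the wire 12 mm up.
- ring1 (a point): Centre of wire ring 1 of the tray, at tray y = -44 mm, 8 mm above the tray's underside; wire 8 mm thick, opening 32 mm, top of the wire 12 mm up.
- ring2 (a point): Centre of wire ring 2 of the tray, at tray y = 44 mm, 8 mm above the tray's underside; wire 8 mm thick, opening 32 mm, top of the wire 12 mm up.
- ring3 (a point): Centre of wire ring 3 of the tray, at tray y = 106 mm, 8 mm above the tray's underside; wire 8 mm thick, opening 32 mm, top of the wire 12 mm up.
- handle (a point): Where to pinch the tray's fin handle across its 12 mm thickness (tray y): 112 mm in front of the tray's centre, 28 mm above its underside. The fin is 44 mm high and runs from tray x = -135 to -45 mm.
- shelf: Low fixed wooden shelf on two side panels. Origin: on the bench where the tray's origin belongs when home; x points inward, away from the robot, z up. Board 350 mm wide (y), from x = -50 (open front) to +60 mm, underside 112 mm and top 130 mm above the bench. Free width between the panels 322 mm. Back stop 30 mm high, face at x = +48 mm, 3 mm behind the home tray.
- strip (a point): Middle of a magnetic strip holding a sharpener and a hex key along the back of the shelf's top: shelf x = 38 to 60 mm, y -170 to 170 mm, up to 161 mm above the bench (this point: x = 50 mm, at the top).
- pin (a joint): Sprung vertical locking pin through the shelf board at shelf x = -20 mm, y = 0; red head 28 mm across. 0 = up, 0.025 m = fully down; starts within 3 mm of up. Spring up to 3 N plus a clip braking with 4 N: needs about 7 N and stays where it is driven. Down, its 10 mm rod stands in front of the tray's keeper tab and locks the tray in (down too early, it blocks it).
- pin_top (a point): Centre of the top of the pin's red head: 171 mm above the bench with the pin up, 146 mm with it fully down.
- mallet: Small mallet, 250 g, standing on a striking face, handle level. Head 50 mm (x) by 44 mm (y) by 56 mm tall, black rubber faces below and above; round handle 20 mm thick from x = -25 to -155 mm, 28 mm up. Grip from above across the head's 44 mm (near its centre of mass) or by the handle. Origin: centre of the head's lower face; x from handle to head, z up.
- mat: Fixed cork mat 150 by 150 mm, 4 mm thick, on which the mallet lives. Origin: centre of its underside; x and y along its edges.
- brush: Bystander: brass-bristle brush with a dark wooden back, 150 by 40 mm, 36 mm high. Origin: centre of its underside.
- basket: Bystander: aluminium pole basket, a disc 90 mm across with a hub 35 mm high. Origin: centre of its underside.
- retainer: Bystander: blue plastic ski brake retainer, a U 70 by 28 mm, 24 mm high. Origin: centre of its underside.
Not all that is in view belongs to the job. Leave any blue look-alike of the burnisher3 alone.

How it is judged (in metres and radians):
On the way, in this order (a step that is already met when the one before it is completed fails the run):
1. every burnisher present stands upright in a ring of the tray, with the tray still drawn out in front of the shelf ((horizontal distance between burnisher0_ball and ring0 below 0.009 m or horizontal distance between burnisher0_ball and ring1 below 0.009 m or horizontal distance between burnisher0_ball and ring2 below 0.009 m or horizontal distance between burnisher0_ball and ring3 below 0.009 m) and z of burnisher0_ball in the frame of tray between 0.024 and 0.037 m and angle between each of burnisher0, burnisher1, burnisher2, burnisher3's own z axis and vertical below 0.3 rad and (horizontal distance between burnisher1_ball and ring0 below 0.009 m or horizontal distance between burnisher1_ball and ring1 below 0.009 m or horizontal distance between burnisher1_ball and ring2 below 0.009 m or horizontal distance between burnisher1_ball and ring3 below 0.009 m) and z of burnisher1_ball in the frame of tray between 0.024 and 0.037 m and (horizontal distance between burnisher2_ball and ring0 below 0.009 m or horizontal distance between burnisher2_ball and ring1 below 0.009 m or horizontal distance between burnisher2_ball and ring2 below 0.009 m or horizontal distance between burnisher2_ball and ring3 below 0.009 m) and z of burnisher2_ball in the frame of tray between 0.024 and 0.037 m and (horizontal distance between burnisher3_ball and ring0 below 0.009 m or horizontal distance between burnisher3_ball and ring1 below 0.009 m or horizontal distance between burnisher3_ball and ring2 below 0.009 m or horizontal distance between burnisher3_ball and ring3 below 0.009 m) and z of burnisher3_ball in the frame of tray between 0.024 and 0.037 m and x of tray in the frame of shelf below -0.085 m), for 0.2 s.
2. the tray is home under the shelf with the burnishers standing in their rings ((horizontal distance between burnisher0_ball and ring0 below 0.009 m or horizontal distance between burnisher0_ball and ring1 below 0.009 m or horizontal distance between burnisher0_ball and ring2 below 0.009 m or horizontal distance between burnisher0_ball and ring3 below 0.009 m) and z of burnisher0_ball in the frame of tray between 0.024 and 0.037 m and angle between each of burnisher0, burnisher1, burnisher2, burnisher3's own z axis and vertical below 0.3 rad and (horizontal distance between burnisher1_ball and ring0 below 0.009 m or horizontal distance between burnisher1_ball and ring1 below 0.009 m or horizontal distance between burnisher1_ball and ring2 below 0.009 m or horizontal distance between burnisher1_ball and ring3 below 0.009 m) and z of burnisher1_ball in the frame of tray between 0.024 and 0.037 m and (horizontal distance between burnisher2_ball and ring0 below 0.009 m or horizontal distance between burnisher2_ball and ring1 below 0.009 m or horizontal distance between burnisher2_ball and ring2 below 0.009 m or horizontal distance between burnisher2_ball and ring3 below 0.009 m) and z of burnisher2_ball in the frame of tray between 0.024 and 0.037 m and (horizontal distance between burnisher3_ball and ring0 below 0.009 m or horizontal distance between burnisher3_ball and ring1 below 0.009 m or horizontal distance between burnisher3_ball and ring2 below 0.009 m or horizontal distance between burnisher3_ball and ring3 below 0.009 m) and z of burnisher3_ball in the frame of tray between 0.024 and 0.037 m and x of tray in the frame of shelf between -0.015 and 0.012 m and y of tray in the frame of shelf between -0.025 and 0.025 m and angle between the x axis of tray and the x axis of shelf, either way round below 0.1 rad and angle between tray's own z axis and vertical below 0.06 rad), for 0.2 s.
3. the pin is driven down by the mallet (value of joint pin above 0.02 m and contact force between mallet and shelf above 0.5 N).
At the end, for the whole second after the job is handed in: Every burnisher present stands in a ring (ball centre within 9 mm of the ring's centre, tilt under 0.30 rad); the tray is home under the shelf (within 15 mm in depth, 25 mm sideways, 0.10 rad); the pin is at least 20 mm down; the mallet rests with its head's centre over the cork mat; all at rest (all of step 2 and value of joint pin above 0.02 m and x of mallet in the frame of mat between -0.075 and 0.075 m and y of mallet in the frame of mat between -0.075 and 0.075 m and height (world z) of mallet below 0.045 m and linear speed of each of mallet, tray below 0.02 m/s and linear speed of each of burnisher0, burnisher1, burnisher2, burnisher3 below 0.03 m/s); the robot touches nothing.
It fails at once if a burnisher touches the shelf (contact force between any of burnisher0, burnisher1, burnisher2, burnisher3 and shelf above 0.5 N).
It fails at once if the fingers press on the shelf or its pin (contact force between the fingers and shelf above 2 N).
It fails at once if a bystander is moved more than 30 mm (distance of any of brush, basket, retainer from where it was at the start of the episode above 0.03 m).
Of burnisher0, burnisher1, burnisher2, burnisher3 only 2 to 4 are there at a start; the rules pass over those that are not, and their reading is None.
At some moment in a run one of tray, mallet may be knocked a few centimetres aside while the robot is not near it.
Once in a run the grip may slacken for a moment while it holds something.
It also fails if it takes over 210 s, if anything falls off the work surface, if the arm or the gripper's body presses on something with over 40 N, if the wrist force passes 120 N, or if a joint passes its speed limit or range.

## Working session

There is one attempt and no reset: what is moved stays moved. The work goes in short steps, Python scripts to look and compute and a shell command to move; the robot and the scene stay as the last step left them, time stands still between calls to the robot, and variables do not carry over. Pictures are saved under pics/ and viewed, at most 14 in all, crops included, and the job is handed in when it is done.

```bash
mkdir -p pics; cat > h.py <<'E'
from station import r,cams
import numpy as np,cv2
def cal(n):
    c=cams.get_calibration(n);R,_=cv2.Rodrigues(np.array(c['rvec'],float));return np.array(c['camera_matrix'],float),R,np.array(c['tvec'],float).reshape(3)
def proj(n,p):
    K,R,t=cal(n);q=K@(R@np.array(p,float)+t);return q[:2]/q[2]
def back(n,u,v,z):
    K,R,t=cal(n);d=R.T@np.linalg.inv(K)@[u,v,1];c=-R.T@t;return c+d*(z-c[2])/d[2]
def snap(n,name,box=None,s=1.5):
    im=cams.capture(n)[:,:,::-1]
    if box: im=im[box[1]:box[3],box[0]:box[2]]
    cv2.imwrite('pics/'+name,cv2.resize(im,None,fx=s,fy=s,interpolation=cv2.INTER_CUBIC))
E
python3 -c "
from h import *
snap('top','t0.png');snap('side','s0.png')
for n in('top','side'):
  K,R,t=cal(n);print(n,K[0,0],-R.T@t,R[2])
s=r.sense();print(s['ee_rot'],s['time_s'],s['gripper_width'])"
```

```text
top 422.8633898204849 [0.353444   0.01980006 1.75348088] [ 0.16034531 -0.01108255 -0.98699876]
side 476.90817796063834 [0.4782324  1.39974085 1.10952143] [ 0.07735138 -0.81204205 -0.57845006]
[[ 9.06894359e-01 -4.21357416e-01 -7.41484230e-04]
 [-4.21358054e-01 -9.06892467e-01 -1.85561933e-03]
 [ 1.09432504e-04  1.99528106e-03 -9.99998003e-01]] 0.1 1.0006986850025346
```

View pics/t0.png

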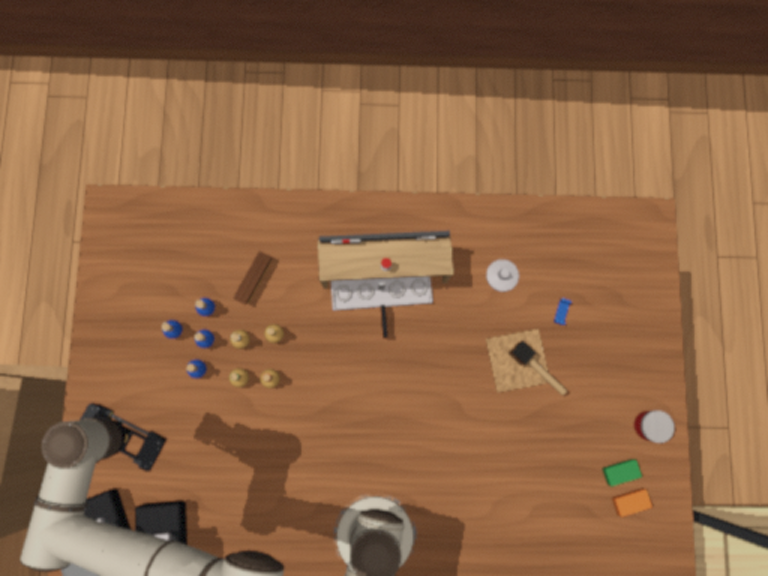

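View pics/s0.png

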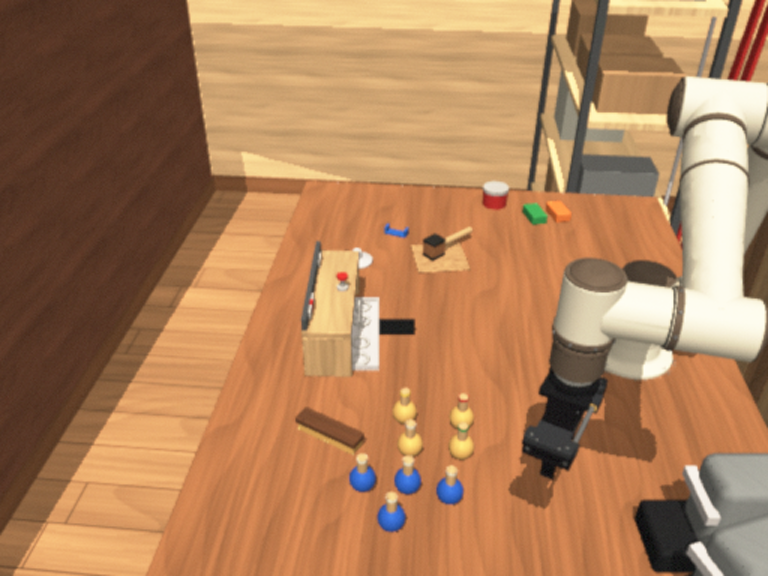

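The top view shows four brass burnishers at about (275,333), (240,339), (239,378) and (270,379). The four blue look-alikes lie further left at (205,306), (172,329), (205,338) and (197,369). The tray is half out at (382,292) with its handle end near (385,335). The pin is at (386,263), the mallet at (522,353). I'll confirm in a crop.

```bash
python3 -c "
from h import *
a=cams.capture('top')[:,:,::-1]; 
A=cv2.resize(a[145:270,100:200],None,fx=4,fy=4,interpolation=cv2.INTER_CUBIC)
B=cv2.resize(a[145:270,205:305],None,fx=4,fy=4,interpolation=cv2.INTER_CUBIC)
cv2.imwrite('pics/c1.png',np.hstack([A,B]))
b=cams.capture('side')[:,:,::-1]
cv2.imwrite('pics/c2.png',cv2.resize(b[155:355,190:330],None,fx=3,fy=3,interpolation=cv2.INTER_CUBIC))
"
```

```text
(no output)
```

View pics/c1.png

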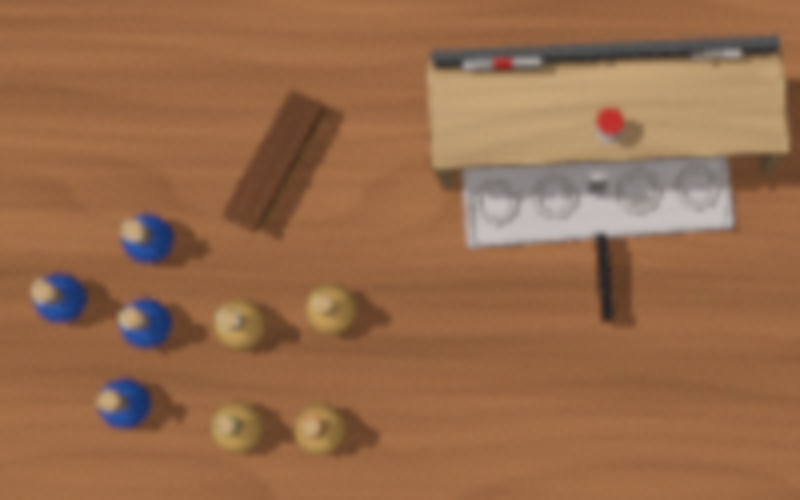

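View pics/c2.png

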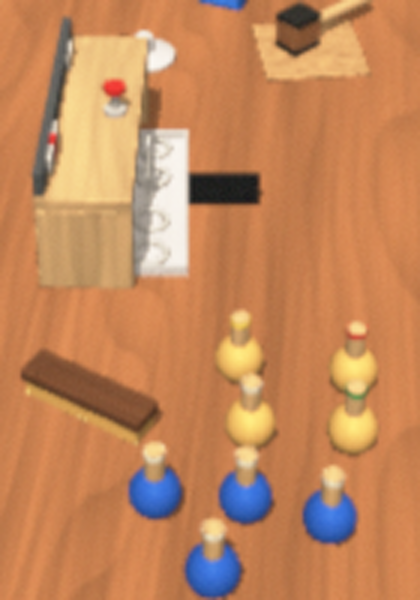

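All four bands are present: yellow (240,320), red (355,330), white (250,380) and green (355,385) in the side crop. Blue ones are decoys. The next step turns these into positions.

```bash
python3 -c "
from h import *
f=lambda x,y,z,o: back('top',o+x/4,145+y/4,z)[:2].round(4)
for n,t,b in[('yel',(329,303),(332,310)),('whi',(238,322),(239,325)),('gre',(235,425),(237,428)),('red',(318,427),(320,429))]:
  print(n,f(*t,.086,100),f(*b,.03,100))
for n,p,z in[('fin end',(607,318),.044),('fin root',(600,237),.044),('r3?',(500,201),.012),('r2',(557,196),.012),('r1',(642,190),.012),('r0',(701,187),.012),('tab',(598,185),.097),('trayFL',(468,246),.014),('trayFR',(733,229),.014),('pin',(609,121),.17),('shelfFL',(433,168),.13),('shelfFR',(788,151),.13)]: print(n,f(p[0]-400,p[1],z,205))
g=lambda x,y,z: back('side',190+x/3,155+y/3,z)[:2].round(4)
for n,p,z in[('yel',(240,314),.086),('red',(356,325),.086),('whi',(252,377),.086),('gre',(356,382),.086),('finend',(259,177),.044)]: print('side',n,g(*p,z))
print('mallet', back('top',522/1.5,352/1.5,.06),back('top',567/1.5,392/1.5,.032), [back('top',x/1.5,y/1.5,.004)[:2].round(3) for x,y in[(487,338),(540,331),(549,382),(497,391)]])
"
```

```text
yel [0.5284 0.2771] [0.5272 0.2823]
whi [0.5077 0.3656] [0.5099 0.3761]
gre [0.407 0.363] [0.4058 0.3724]
red [0.4067 0.2822] [0.4065 0.2889]
fin end [ 0.524  -0.0185]
fin root [ 0.6068 -0.0099]
r3? [0.6472 0.0946]
r2 [0.6538 0.0353]
r1 [ 0.6622 -0.0534]
r0 [ 0.6667 -0.1152]
tab [ 0.6512 -0.006 ]
trayFL [0.5988 0.1264]
trayFR [ 0.6227 -0.1488]
pin [ 0.7005 -0.0142]
shelfFL [0.6585 0.1558]
shelfFR [ 0.6832 -0.191 ]
side yel [0.5275 0.2863]
side red [0.4064 0.2909]
side whi [0.5095 0.3769]
side gre [0.4064 0.3734]
side finend [ 0.5228 -0.0088]
mallet [ 0.48916055 -0.38528346  0.06      ] [ 0.38611306 -0.51190872  0.032     ] [array([ 0.53 , -0.302]), array([ 0.553, -0.45 ]), array([ 0.413, -0.472]), array([ 0.386, -0.328])]
```

```bash
cat >> h.py <<'E'
def go(x,y,z,yaw=None):
    s=r.sense();R=np.array(s['ee_rot']);p=np.array(s['tcp_pos'])
    if yaw is not None:
        w=np.degrees(np.arctan2(R[1,0],R[0,0]));print('az units',round(-((yaw-w+180)%360-180)/6,2))
    print('shift',(R.T@(np.array([x,y,z])-p)).round(4),'tcp',p.round(4),'t',s['time_s'],'z',R[:,2].round(3),'yaw',np.degrees(np.arctan2(R[1,0],R[0,0])).round(1),'gw',round(s['gripper_width']*.087,4),'f',np.round(s['wrist_force'],1))
E
python3 -m handwheel '[[[0,0,-1,0,0,0,0.05],[0,0,-1,0,0,0,0.05],[0,0,-1,0,0,0,0.05],[0,0,-1,0,0,0,0.05],[0,0,-1,0,0,0,0.05],[0,0,0,0,0,0,0.05]]]'
python3 -c "
from h import *
go(.546,-.013,.12,5.2)"
```

```text
time_s: 0.8
tcp_pos: [0.2632, 0.5667, 0.2222]
ee_rot: [[0.996, 0.088, -0.0], [0.088, -0.996, -0.001], [-0.0, 0.001, -1.0]]
wrist_force: [-0.2, 0.3, 0.3]
gripper_width: 0.598
gripper_force: 0.0
az units -0.02
shift [0.2305 0.6024 0.1025] tcp [0.2632 0.5667 0.2222] t 0.8 z [-0.    -0.001 -1.   ] yaw 5.1 gw 0.052 f [-0.2  0.3  0.3]
```

```bash
python3 -m handwheel '[[[0,0,0,0.018,0.044,0,0.05],[0,0,0,0.018,0.044,0,0.05],[0,0,0,0.018,0.044,0,0.05],[0,0,0,0.018,0.044,0,0.05],[0,0,0,0.018,0.044,0,0.05],[0,0,0,0.018,0.044,0,0.05],[0,0,0,0.018,0.044,0,0.05],[0,0,0,0.018,0.044,0,0.05],[0,0,0,0.018,0.044,0,0.05],[0,0,0,0.018,0.044,0,0.05],[0,0,0,0.018,0.044,0.02,0.05],[0,0,0,0.018,0.044,0.02,0.05]]]'
python3 -c "
from h import *
go(.546,-.013,.12,5.2)"
```

```text
time_s: 2.0
tcp_pos: [0.5249, 0.061, 0.1841]
ee_rot: [[0.996, 0.086, 0.002], [0.086, -0.996, 0.001], [0.002, -0.001, -1.0]]
wrist_force: [0.2, 0.9, 0.1]
gripper_width: 0.576
gripper_force: 0.0
az units -0.04
shift [0.0145 0.0756 0.0641] tcp [0.5249 0.061  0.1841] t 2.0 z [ 0.002  0.001 -1.   ] yaw 4.9 gw 0.0501 f [0.2 0.9 0.1]
```

```bash
python3 -m handwheel '[[[0,0,0,0.007,0.035,0.03,0.05],[0,0,0,0.007,0.035,0.03,0.05],[0,0,0,0,0,0,0.05],[0,0,0,0,0,0,0.05]]]'
python3 -c "
from h import *
go(.546,-.013,.012,5.2)
snap('top','h1.png',(205,180,305,260),4);snap('side','h1s.png',(215,180,315,260),4)
a=cv2.imread('pics/h1.png');b=cv2.imread('pics/h1s.png');cv2.imwrite('pics/h1.png',np.hstack([a,b]))"
```

```text
time_s: 2.4
tcp_pos: [0.5439, -0.0067, 0.123]
ee_rot: [[0.996, 0.085, -0.002], [0.085, -0.996, -0.001], [-0.002, 0.001, -1.0]]
wrist_force: [-0.2, 0.1, 1.9]
gripper_width: 0.574
gripper_force: 0.0
az units -0.05
shift [0.0018 0.0064 0.111 ] tcp [ 0.5439 -0.0067  0.123 ] t 2.4 z [-0.002 -0.001 -1.   ] yaw 4.9 gw 0.0499 f [-0.2  0.1  1.9]
```

View pics/h1.png

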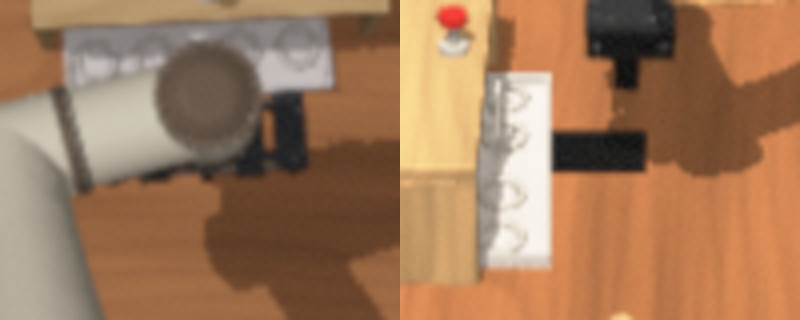

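The side view shows the fingers above the handle, at crop (625,85) with the fin at (600,150). I'll descend with y +6 mm.

```bash
python3 -m handwheel '[[[0,0,0,0.002,0.006,0.03,0.05],[0,0,0,0,0,0.03,0.05],[0,0,0,0,0,0.025,0.05],[0,0,0,0,0,0.02,0.05],[0,0,0,0,0,0.005,0.05],[0,0,0,0,0,0,0.0],[0,0,0,0,0,0,0.0],[0,0,0,0,0,0,0.0],[0,0,0,0,0,0,0.0],[0,0,0,0,0,0,0.0]]]'
python3 -c "
from h import *
go(.546,-.013,.012,5.2)"
```

```text
time_s: 3.5
tcp_pos: [0.5469, -0.0116, 0.0145]
ee_rot: [[0.996, 0.089, 0.001], [0.089, -0.996, 0.0], [0.001, -0.0, -1.0]]
wrist_force: [-0.4, -3.5, 1.6]
gripper_width: 0.208
gripper_force: 1.6
az units -0.02
shift [-0.0011  0.0013  0.0025] tcp [ 0.5469 -0.0116  0.0145] t 3.5 z [ 0.001  0.    -1.   ] yaw 5.1 gw 0.0181 f [-0.4 -3.5  1.6]
```

```bash
python3 -m handwheel '[[[0,0,0,0,0,0,0],[0,0,0,0,0,0,0],[0,0,0,0,0,0,0],[0,0,0,-0.004,0,0,0],[0,0,0,-0.009,0,0,0],[0,0,0,-0.015,0,0,0],[0,0,0,-0.015,0,0,0],[0,0,0,-0.015,0,0,0],[0,0,0,-0.015,0,0,0],[0,0,0,-0.015,0,0,0],[0,0,0,-0.012,0,0,0],[0,0,0,-0.01,0,0,0]]]'
python3 -m handwheel '[[[0,0,0,0,0,0,0],[0,0,0,0,0,0,0],[0,0,0,0,0,0,0.04],[0,0,0,0,0,0,0.05],[0,0,0,0,0,0,0.05],[0,0,0,0,0,-0.04,0.05],[0,0,0,0,0,-0.05,0.05],[0,0,0,0,0,-0.05,0.05],[0,0,0,0,0,-0.02,0.05]]]'
python3 -c "
from h import *
go(.528,.284,.17,5.2)"
```

```text
time_s: 4.7
tcp_pos: [0.438, -0.0207, 0.0144]
ee_rot: [[0.996, 0.09, 0.004], [0.09, -0.996, 0.001], [0.004, -0.001, -1.0]]
wrist_force: [5.0, 0.7, 3.0]
gripper_width: 0.134
gripper_force: 30.0
time_s: 5.6
tcp_pos: [0.4385, -0.0212, 0.178]
ee_rot: [[0.996, 0.089, 0.007], [0.089, -0.996, 0.001], [0.007, -0.001, -1.0]]
wrist_force: [1.0, 0.4, -0.8]
gripper_width: 0.559
gripper_force: 0.0
az units -0.02
shift [ 0.1163 -0.296   0.009 ] tcp [ 0.4385 -0.0212  0.178 ] t 5.6 z [ 0.007  0.001 -1.   ] yaw 5.1 gw 0.0487 f [ 1.   0.4 -0.8]
```

```bash
python3 -m handwheel '[[[0,0,0,0.02,-0.05,0,0.05],[0,0,0,0.02,-0.05,0,0.05],[0,0,0,0.02,-0.05,0,0.05],[0,0,0,0.02,-0.05,0,0.05],[0,0,0,0.02,-0.05,0,0.05],[0,0,0,0.016,-0.046,0,0.05],[0,0,0,0,0,0,0.05]]]'
python3 -c "
from h import *
go(.528,.284,.17,-85)
print(np.round(r.sense()['joints'],1))
snap('top','t2.png',(195,145,320,245),6)"
```

```text
time_s: 6.3
tcp_pos: [0.5214, 0.2698, 0.1719]
ee_rot: [[0.996, 0.093, -0.001], [0.093, -0.996, -0.001], [-0.001, 0.001, -1.0]]
wrist_force: [-0.6, -0.5, -0.4]
gripper_width: 0.577
gripper_force: 0.0
az units 15.05
shift [ 0.0079 -0.0135  0.0019] tcp [0.5214 0.2698 0.1719] t 6.3 z [-0.001 -0.001 -1.   ] yaw 5.3 gw 0.0502 f [-0.6 -0.5 -0.4]
[ 43.2  20.7  -9.2  -0.  -60.1  52.2]
```

View pics/t2.png

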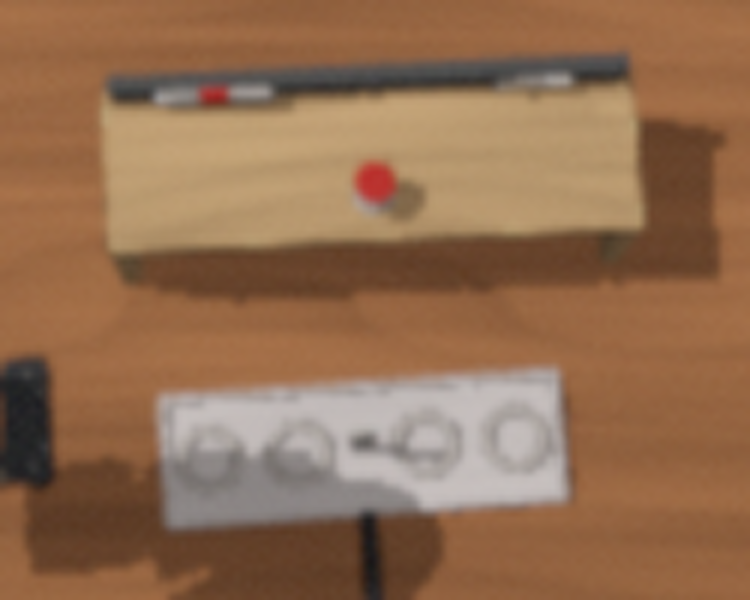

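The tray is clear of the shelf, with rings at crop (211,455), (300,450), (429,442) and (518,437).

```bash
python3 -m handwheel '[[[0,0,1.3,0,0,0,0.05],[0,0,1.3,0,0,0,0.05],[0,0,1.3,0,0,0,0.05],[0,0,1.3,0,0,0,0.05],[0,0,1.3,0,0,0,0.05],[0,0,1.3,0,0,0,0.05],[0,0,1.3,0,0,0,0.05],[0,0,1.3,0,0,0,0.05],[0,0,1.3,0,0,0,0.05],[0,0,1.3,0,0,0,0.05],[0,0,1.3,0,0,0,0.05],[0,0,0.7,0,0,0,0.05]]]'
python3 -c "
from h import *
f=lambda x,y,z: back('top',195+x/6,145+y/6,z)[:2].round(4)
rs=[f(*p,.01) for p in[(518,437),(429,442),(300,450),(211,455)]]
cs=[f(*p,.014) for p in[(158,396),(560,368),(570,500),(168,528)]]
print(rs,cs,np.mean(rs,0),np.mean(cs,0))
print('tab',f(365,442,.097),'pin',f(375,182,.17))
go(.528,.284,.17,-85)
im=cams.capture('side')[:,:,::-1];cv2.imwrite('pics/s3.png',cv2.resize(im[160:300,190:330],None,fx=4,fy=4,interpolation=cv2.INTER_CUBIC))"
```

```text
time_s: 7.55
tcp_pos: [0.5198, 0.2635, 0.1731]
ee_rot: [[0.083, -0.997, -0.002], [-0.997, -0.083, -0.001], [0.001, 0.002, -1.0]]
wrist_force: [0.8, 0.3, 1.1]
gripper_width: 0.572
gripper_force: 0.0
[array([ 0.5573, -0.1208]), array([ 0.5525, -0.0593]), array([0.545 , 0.0297]), array([0.5402, 0.091 ])] [array([0.5799, 0.1285]), array([ 0.6055, -0.1492]), array([ 0.514 , -0.1567]), array([0.489 , 0.1188])] [ 0.54875 -0.01485] [ 0.5471  -0.01465]
tab [ 0.5416 -0.0133] pin [ 0.7002 -0.0152]
az units -0.04
shift [-0.0198 -0.0099  0.003 ] tcp [0.5198 0.2635 0.1731] t 7.55 z [-0.002 -0.001 -1.   ] yaw -85.2 gw 0.0497 f [0.8 0.3 1.1]
```

View pics/s3.png

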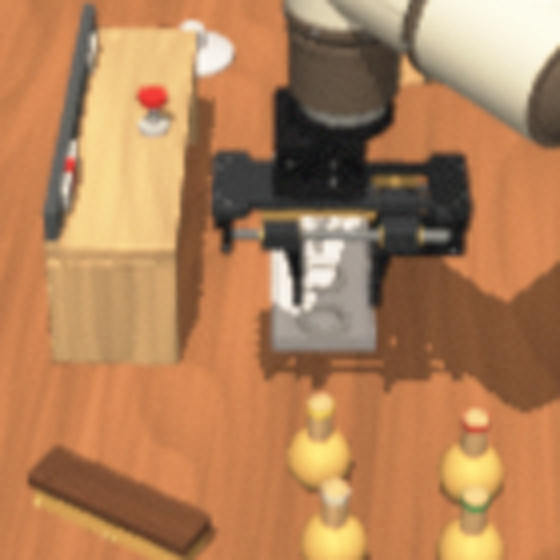

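The side view confirms the gripper hovers clear, with yellow at (320,440) and red at (472,455). Next pick is yellow.

```bash
python3 -m handwheel '[[[0,0,0,-0.021,-0.01,0,0.05],[0,0,0,0,0,0.03,0.05],[0,0,0,0,0,0.03,0.05],[0,0,0,0,0,0.02,0.05],[0,0,0,0,0,0,0.05],[0,0,0,0,0,0,0.05]]]'
python3 -c "
from h import *
go(.528,.285,.055,-85)"
```

```text
time_s: 8.2
tcp_pos: [0.5289, 0.2864, 0.0939]
ee_rot: [[0.089, -0.996, -0.0], [-0.996, -0.089, -0.001], [0.001, 0.001, -1.0]]
wrist_force: [-0.1, -0.2, -0.1]
gripper_width: 0.574
gripper_force: 0.0
az units 0.02
shift [0.0012 0.001  0.0389] tcp [0.5289 0.2864 0.0939] t 8.2 z [-0.    -0.001 -1.   ] yaw -84.9 gw 0.0499 f [-0.1 -0.2 -0.1]
```

```bash
python3 -m handwheel '[[[0,0,0,0.001,0.001,0.02,0.05],[0,0,0,0,0,0.019,0.05],[0,0,0,0,0,0,0.03],[0,0,0,0,0,0,0.02],[0,0,0,0,0,0,0.01],[0,0,0,0,0,0,0.0],[0,0,0,0,0,0,0],[0,0,0,0,0,0,0],[0,0,0,0,0,0,0],[0,0,0,0,0,0,0]]]'
python3 -m handwheel '[[[0,0,0,0,0,-0.02,0],[0,0,0,0,0,-0.03,0],[0,0,0,0,0,-0.03,0],[0,0,0,0,0,-0.03,0],[0,0,0,0,0,0,0]]]'
python3 -c "
from h import *
go(.5574,-.1166,.14,-84.9)"
```

```text
time_s: 9.2
tcp_pos: [0.5285, 0.2864, 0.0557]
ee_rot: [[0.089, -0.996, 0.001], [-0.996, -0.089, 0.001], [-0.001, -0.002, -1.0]]
wrist_force: [-0.3, 0.5, 6.3]
gripper_width: 0.221
gripper_force: 30.0
time_s: 9.7
tcp_pos: [0.5299, 0.2874, 0.1688]
ee_rot: [[0.089, -0.996, 0.007], [-0.996, -0.089, 0.005], [-0.004, -0.007, -1.0]]
wrist_force: [0.0, 0.9, -1.5]
gripper_width: 0.22
gripper_force: 30.0
az units 0.0
shift [0.405  0.0089 0.027 ] tcp [0.5299 0.2874 0.1688] t 9.7 z [ 0.007  0.005 -1.   ] yaw -84.9 gw 0.0191 f [ 0.   0.9 -1.5]
```

```bash
python3 -m handwheel '[[[0,0,0,0.02,0.001,0,0],[0,0,0,0.04,0.001,0,0],[0,0,0,0.04,0.001,0,0],[0,0,0,0.04,0.001,0,0],[0,0,0,0.04,0.001,0,0],[0,0,0,0.045,0.001,0,0],[0,0,0,0.045,0.001,0,0],[0,0,0,0.045,0.001,0,0],[0,0,0,0.045,0.001,0,0],[0,0,0,0.03,0,0,0],[0,0,0,0.015,0,0,0],[0,0,0,0,0,0,0]]]'
python3 -c "
from h import *
go(.5574,-.1166,.09,-84.9)"
```

```text
time_s: 10.9
tcp_pos: [0.5534, -0.1202, 0.1629]
ee_rot: [[0.085, -0.996, -0.004], [-0.996, -0.085, 0.0], [-0.001, 0.004, -1.0]]
wrist_force: [-0.7, 0.2, -2.3]
gripper_width: 0.223
gripper_force: 30.0
az units -0.04
shift [-0.0032 -0.0046  0.0729] tcp [ 0.5534 -0.1202  0.1629] t 10.9 z [-0.004  0.    -1.   ] yaw -85.1 gw 0.0194 f [-0.7  0.2 -2.3]
```

```bash
python3 -m handwheel '[[[0,0,0,-0.003,-0.004,0.02,0],[0,0,0,0,0,0.03,0],[0,0,0,0,0,0.02,0],[0,0,0,0,0,0.01,0],[0,0,0,0,0,0,0],[0,0,0,0,0,0,0]]]'
python3 -c "
from h import *
go(.5574,-.1166,.062,-84.9)"
```

```text
time_s: 11.5
tcp_pos: [0.5591, -0.1145, 0.0853]
ee_rot: [[0.09, -0.996, 0.001], [-0.996, -0.09, -0.0], [0.0, -0.001, -1.0]]
wrist_force: [0.6, -0.9, -1.0]
gripper_width: 0.222
gripper_force: 30.0
az units 0.01
shift [0.002  0.002  0.0233] tcp [ 0.5591 -0.1145  0.0853] t 11.5 z [ 0.001 -0.    -1.   ] yaw -84.9 gw 0.0193 f [ 0.6 -0.9 -1. ]
```

```bash
python3 -m handwheel '[[[0,0,0,0.002,0.002,0.012,0],[0,0,0,0,0,0.01,0],[0,0,0,0,0,0.002,0],[0,0,0,0,0,0,0],[0,0,0,0,0,0,0]]]'
python3 -m handwheel '[[[0,0,0,0,0,0,0.025],[0,0,0,0,0,0,0.03],[0,0,0,0,0,0,0.035],[0,0,0,0,0,0,0.045],[0,0,0,0,0,0,0.045],[0,0,0,0,0,-0.03,0.045],[0,0,0,0,0,-0.04,0.045],[0,0,0,0,0,-0.04,0.045],[0,0,0,0,0,0,0.045]]]'
python3 -c "
from h import *
go(.5095,.3765,.15,-84.9)"
```

```text
time_s: 12.0
tcp_pos: [0.5568, -0.1169, 0.0609]
ee_rot: [[0.089, -0.996, 0.0], [-0.996, -0.089, 0.0], [-0.0, -0.0, -1.0]]
wrist_force: [0.1, 0.6, 0.1]
gripper_width: 0.219
gripper_force: 30.0
time_s: 12.9
tcp_pos: [0.5607, -0.1174, 0.1774]
ee_rot: [[0.09, -0.996, 0.013], [-0.996, -0.09, -0.001], [0.002, -0.013, -1.0]]
wrist_force: [0.8, -0.8, 0.0]
gripper_width: 0.516
gripper_force: 0.0
az units 0.01
shift [-0.4966  0.0069  0.0261] tcp [ 0.5607 -0.1174  0.1774] t 12.9 z [ 0.013 -0.001 -1.   ] yaw -84.8 gw 0.0449 f [ 0.8 -0.8  0. ]
```

```bash
python3 -m handwheel '[[[0,0,0,-0.025,0,0,0.05],[0,0,0,-0.045,0,0,0.05],[0,0,0,-0.045,0.001,0,0.05],[0,0,0,-0.045,0.001,0,0.05],[0,0,0,-0.045,0.001,0,0.05],[0,0,0,-0.045,0.001,0,0.05],[0,0,0,-0.045,0.001,0,0.05],[0,0,0,-0.045,0,0,0.05],[0,0,0,-0.045,0,0,0.05],[0,0,0,-0.045,0,0,0.05],[0,0,0,-0.045,0,0,0.05],[0,0,0,-0.02,0,0,0.05]]]'
python3 -m handwheel '[[[0,0,0,0,0,0.02,0.05],[0,0,0,0,0,0.02,0.05],[0,0,0,0,0,0,0.05]]]'
python3 -c "
from h import *
go(.5095,.3765,.095,-84.9)
import cv2
a=cams.capture('top')[:,:,::-1][150:250,195:320];b=cams.capture('side')[:,:,::-1][180:280,215:340]
cv2.imwrite('pics/y1.png',cv2.resize(np.vstack([a,b]),None,fx=3,fy=3,interpolation=cv2.INTER_CUBIC))"
```

```text
time_s: 14.1
tcp_pos: [0.5072, 0.379, 0.17]
ee_rot: [[0.092, -0.996, 0.0], [-0.996, -0.092, 0.0], [-0.0, -0.0, -1.0]]
wrist_force: [0.5, -0.1, -0.4]
gripper_width: 0.572
gripper_force: 0.0
time_s: 14.4
tcp_pos: [0.5061, 0.3738, 0.1272]
ee_rot: [[0.088, -0.996, -0.006], [-0.996, -0.088, -0.005], [0.005, 0.006, -1.0]]
wrist_force: [-0.4, -0.8, -0.1]
gripper_width: 0.576
gripper_force: 0.0
az units -0.01
shift [-0.0025 -0.0038  0.0322] tcp [0.5061 0.3738 0.1272] t 14.4 z [-0.006 -0.005 -1.   ] yaw -85.0 gw 0.0501 f [-0.4 -0.8 -0.1]
```

View pics/y1.png

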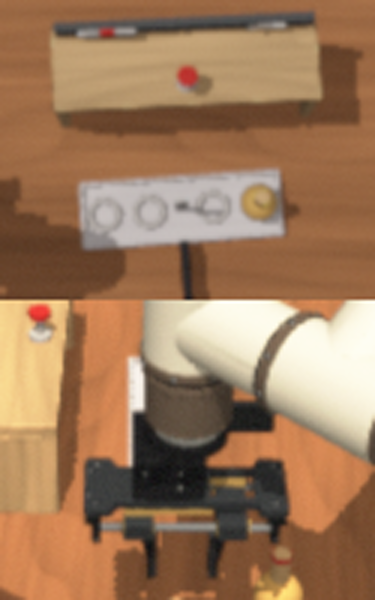

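Yellow stands in ring 0 at (259,203) and the tray hasn't moved. Next pick is white.

```bash
python3 -m handwheel '[[[0,0,0,-0.002,-0.003,0,0.05],[0,0,0,0,0,0.02,0.05],[0,0,0,0,0,0.02,0.05],[0,0,0,0,0,0.02,0.05],[0,0,0,0,0,0.01,0.05],[0,0,0,0,0,0,0.05],[0,0,0,0,0,0,0.05]]]'
python3 -c "
from h import *
go(.5095,.3765,.055,-84.9)"
```

```text
time_s: 15.2
tcp_pos: [0.5115, 0.3784, 0.0619]
ee_rot: [[0.089, -0.996, 0.002], [-0.996, -0.089, 0.001], [-0.001, -0.002, -1.0]]
wrist_force: [0.1, -0.8, 0.4]
gripper_width: 0.574
gripper_force: 0.0
az units 0.0
shift [0.0017 0.0022 0.0069] tcp [0.5115 0.3784 0.0619] t 15.2 z [ 0.002  0.001 -1.   ] yaw -84.9 gw 0.05 f [ 0.1 -0.8  0.4]
```

```bash
python3 -m handwheel '[[[0,0,0,0.001,0.002,0.007,0.05],[0,0,0,0,0,0,0.03],[0,0,0,0,0,0,0.02],[0,0,0,0,0,0,0.01],[0,0,0,0,0,0,0.0],[0,0,0,0,0,0,0],[0,0,0,0,0,0,0],[0,0,0,0,0,0,0],[0,0,0,0,0,0,0]]]'
python3 -m handwheel '[[[0,0,0,0,0,-0.02,0],[0,0,0,0,0,-0.03,0],[0,0,0,0,0,-0.03,0],[0,0,0,0,0,-0.03,0],[0,0,0,0,0,0,0]]]'
python3 -c "
from h import *
go(.5519,-.0548,.14,-84.9)"
```

```text
time_s: 16.1
tcp_pos: [0.5089, 0.3768, 0.0539]
ee_rot: [[0.089, -0.996, 0.0], [-0.996, -0.089, 0.0], [-0.0, -0.0, -1.0]]
wrist_force: [-0.2, -0.2, 1.3]
gripper_width: 0.22
gripper_force: 29.8
time_s: 16.6
tcp_pos: [0.5108, 0.3785, 0.1685]
ee_rot: [[0.089, -0.996, 0.007], [-0.996, -0.089, 0.006], [-0.006, -0.007, -1.0]]
wrist_force: [0.4, 0.3, -1.0]
gripper_width: 0.218
gripper_force: 29.8
az units 0.01
shift [ 0.4354 -0.0019  0.0261] tcp [0.5108 0.3785 0.1685] t 16.6 z [ 0.007  0.006 -1.   ] yaw -84.9 gw 0.019 f [ 0.4  0.3 -1. ]
```

```bash
python3 -m handwheel '[[[0,0,0,0.025,0,0,0],[0,0,0,0.042,0,0,0],[0,0,0,0.042,0,0,0],[0,0,0,0.042,0,0,0],[0,0,0,0.042,0,0,0],[0,0,0,0.042,0,0,0],[0,0,0,0.042,0,0,0],[0,0,0,0.042,0,0,0],[0,0,0,0.042,0,0,0],[0,0,0,0.042,0,0,0],[0,0,0,0.03,0,0,0],[0,0,0,0,0,0,0]]]'
python3 -m handwheel '[[[0,0,0,0,0,0,0],[0,0,0,0,0,0.015,0],[0,0,0,0,0,0.03,0],[0,0,0,0,0,0.02,0],[0,0,0,0,0,0,0],[0,0,0,0,0,0,0]]]'
python3 -c "
from h import *
go(.5519,-.0548,.061,-84.9)"
```

```text
time_s: 17.8
tcp_pos: [0.5462, -0.0578, 0.1622]
ee_rot: [[0.084, -0.996, -0.003], [-0.996, -0.084, -0.0], [0.0, 0.003, -1.0]]
wrist_force: [-0.4, -0.9, -1.9]
gripper_width: 0.22
gripper_force: 29.8
time_s: 18.4
tcp_pos: [0.5474, -0.0538, 0.0988]
ee_rot: [[0.091, -0.996, -0.0], [-0.996, -0.091, -0.0], [0.0, 0.0, -1.0]]
wrist_force: [0.0, 0.2, -1.0]
gripper_width: 0.218
gripper_force: 29.8
az units 0.02
shift [ 0.0014 -0.0044  0.0378] tcp [ 0.5474 -0.0538  0.0988] t 18.4 z [-0. -0. -1.] yaw -84.8 gw 0.019 f [ 0.   0.2 -1. ]
```

```bash
python3 -m handwheel '[[[0,0,0,0.001,-0.004,0.01,0],[0,0,0,0,0,0.016,0],[0,0,0,0,0,0.008,0],[0,0,0,0,0,0.002,0],[0,0,0,0,0,0,0],[0,0,0,0,0,0,0]]]'
python3 -m handwheel '[[[0,0,0,0,0,0,0.025],[0,0,0,0,0,0,0.03],[0,0,0,0,0,0,0.035],[0,0,0,0,0,0,0.045],[0,0,0,0,0,0,0.045],[0,0,0,0,0,-0.03,0.045],[0,0,0,0,0,-0.04,0.045],[0,0,0,0,0,-0.04,0.045],[0,0,0,0,0,0,0.045]]]'
python3 -c "
from h import *
go(.4065,.290,.15,-84.9)"
```

```text
time_s: 19.0
tcp_pos: [0.5519, -0.0553, 0.0634]
ee_rot: [[0.089, -0.996, 0.001], [-0.996, -0.089, 0.0], [0.0, -0.001, -1.0]]
wrist_force: [0.2, 0.6, -2.1]
gripper_width: 0.22
gripper_force: 29.8
time_s: 19.9
tcp_pos: [0.5552, -0.0552, 0.1792]
ee_rot: [[0.09, -0.996, 0.013], [-0.996, -0.09, 0.0], [0.001, -0.013, -1.0]]
wrist_force: [0.3, 0.2, 0.4]
gripper_width: 0.516
gripper_force: 0.0
az units 0.01
shift [-0.3572  0.1174  0.0274] tcp [ 0.5552 -0.0552  0.1792] t 19.9 z [ 0.013  0.    -1.   ] yaw -84.8 gw 0.0449 f [0.3 0.2 0.4]
```

```bash
python3 -m handwheel '[[[0,0,0,-0.02,0.007,0,0.05],[0,0,0,-0.04,0.013,0,0.05],[0,0,0,-0.04,0.013,0,0.05],[0,0,0,-0.04,0.013,0,0.05],[0,0,0,-0.04,0.013,0,0.05],[0,0,0,-0.04,0.013,0,0.05],[0,0,0,-0.04,0.013,0,0.05],[0,0,0,-0.04,0.013,0,0.05],[0,0,0,-0.04,0.013,0,0.05],[0,0,0,-0.017,0.006,0,0.05],[0,0,0,0,0,0,0.05],[0,0,0,0,0,0,0.05]]]'
python3 -c "
from h import *
go(.4065,.290,.055,-84.9)
im=cams.capture('top')[:,:,::-1];cv2.imwrite('pics/w1.png',cv2.resize(im[140:290,140:320],None,fx=3,fy=3))"
```

```text
time_s: 21.1
tcp_pos: [0.4028, 0.2898, 0.1724]
ee_rot: [[0.089, -0.996, -0.001], [-0.996, -0.089, -0.001], [0.001, 0.001, -1.0]]
wrist_force: [0.0, -0.6, -0.2]
gripper_width: 0.575
gripper_force: 0.0
az units 0.01
shift [ 1.000e-04 -3.800e-03  1.174e-01] tcp [0.4028 0.2898 0.1724] t 21.1 z [-0.001 -0.001 -1.   ] yaw -84.9 gw 0.05 f [ 0.  -0.6 -0.2]
```

View pics/w1.png

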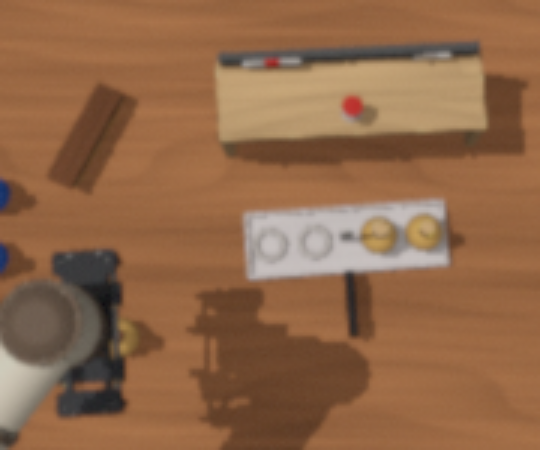

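White is in ring 1 at (380,235) and yellow in ring 0 at (424,232). Red is under the gripper at (127,338), so I'll descend.

```bash
python3 -m handwheel '[[[0,0,0,0,-0.003,0.03,0.05],[0,0,0,0,0,0.03,0.05],[0,0,0,0,0,0.025,0.05],[0,0,0,0,0,0.02,0.05],[0,0,0,0,0,0.005,0.05],[0,0,0,0,0,0,0.05],[0,0,0,0,0,0,0.05]]]'
python3 -c "
from h import *
go(.4065,.290,.055,-84.9)"
```

```text
time_s: 21.85
tcp_pos: [0.4069, 0.2904, 0.0637]
ee_rot: [[0.088, -0.996, 0.001], [-0.996, -0.088, 0.001], [-0.001, -0.001, -1.0]]
wrist_force: [-0.2, 0.5, -0.0]
gripper_width: 0.573
gripper_force: 0.0
az units -0.01
shift [0.0004 0.0004 0.0087] tcp [0.4069 0.2904 0.0637] t 21.85 z [ 0.001  0.001 -1.   ] yaw -84.9 gw 0.0499 f [-0.2  0.5 -0. ]
```

```bash
python3 -m handwheel '[[[0,0,0,0,0,0.009,0.05],[0,0,0,0,0,0,0.03],[0,0,0,0,0,0,0.02],[0,0,0,0,0,0,0.01],[0,0,0,0,0,0,0.0],[0,0,0,0,0,0,0],[0,0,0,0,0,0,0],[0,0,0,0,0,0,0],[0,0,0,0,0,0,0]]]'
python3 -m handwheel '[[[0,0,0,0,0,-0.02,0],[0,0,0,0,0,-0.03,0],[0,0,0,0,0,-0.03,0],[0,0,0,0,0,-0.03,0],[0,0,0,0,0,0,0]]]'
python3 -c "
from h import *
go(.5441,.0328,.14,-84.9)"
```

```text
time_s: 22.75
tcp_pos: [0.4061, 0.2903, 0.0539]
ee_rot: [[0.089, -0.996, 0.0], [-0.996, -0.089, 0.0], [-0.0, -0.0, -1.0]]
wrist_force: [-0.3, -0.5, 0.5]
gripper_width: 0.217
gripper_force: 30.0
time_s: 23.25
tcp_pos: [0.4079, 0.2921, 0.1678]
ee_rot: [[0.089, -0.996, 0.006], [-0.996, -0.089, 0.007], [-0.006, -0.007, -1.0]]
wrist_force: [0.3, 1.3, -1.2]
gripper_width: 0.22
gripper_force: 30.0
az units 0.01
shift [ 0.2706 -0.1123  0.0269] tcp [0.4079 0.2921 0.1678] t 23.25 z [ 0.006  0.007 -1.   ] yaw -84.9 gw 0.0192 f [ 0.3  1.3 -1.2]
```

```bash
python3 -m handwheel '[[[0,0,0,0.018,-0.008,0,0],[0,0,0,0.036,-0.015,0,0],[0,0,0,0.036,-0.015,0,0],[0,0,0,0.036,-0.015,0,0],[0,0,0,0.036,-0.015,0,0],[0,0,0,0.036,-0.015,0,0],[0,0,0,0.036,-0.015,0,0],[0,0,0,0.026,-0.010,0,0],[0,0,0,0.01,-0.004,0,0],[0,0,0,0,0,0.02,0],[0,0,0,0,0,0.03,0],[0,0,0,0,0,0.015,0]]]'
python3 -m handwheel '[[[0,0,0,0,0,0,0],[0,0,0,0,0,0,0]]]'
python3 -c "
from h import *
go(.5441,.0328,.061,-84.9)"
```

```text
time_s: 24.45
tcp_pos: [0.5392, 0.031, 0.0956]
ee_rot: [[0.088, -0.996, -0.005], [-0.996, -0.088, -0.001], [0.0, 0.005, -1.0]]
wrist_force: [-0.1, 0.6, -2.3]
gripper_width: 0.219
gripper_force: 30.0
time_s: 24.65
tcp_pos: [0.5415, 0.0315, 0.0986]
ee_rot: [[0.089, -0.996, -0.001], [-0.996, -0.089, -0.0], [0.0, 0.001, -1.0]]
wrist_force: [0.6, 0.7, -0.9]
gripper_width: 0.224
gripper_force: 30.0
az units 0.01
shift [-0.001  -0.0027  0.0376] tcp [0.5415 0.0315 0.0986] t 24.65 z [-0.001 -0.    -1.   ] yaw -84.9 gw 0.0195 f [ 0.6  0.7 -0.9]
```

```bash
python3 -m handwheel '[[[0,0,0,-0.001,-0.002,0.01,0],[0,0,0,0,0,0.016,0],[0,0,0,0,0,0.008,0],[0,0,0,0,0,0.002,0],[0,0,0,0,0,0,0],[0,0,0,0,0,0,0]]]'
python3 -m handwheel '[[[0,0,0,0,0,0,0.025],[0,0,0,0,0,0,0.03],[0,0,0,0,0,0,0.035],[0,0,0,0,0,0,0.045],[0,0,0,0,0,0,0.045],[0,0,0,0,0,-0.03,0.045],[0,0,0,0,0,-0.04,0.045],[0,0,0,0,0,-0.04,0.045],[0,0,0,0,0,0,0.045]]]'
python3 -c "
from h import *
go(.4062,.373,.15,-84.9)"
```

```text
time_s: 25.25
tcp_pos: [0.544, 0.0326, 0.0634]
ee_rot: [[0.089, -0.996, 0.001], [-0.996, -0.089, 0.0], [-0.0, -0.001, -1.0]]
wrist_force: [0.6, 0.2, -0.4]
gripper_width: 0.221
gripper_force: 30.0
time_s: 26.15
tcp_pos: [0.5473, 0.0332, 0.1792]
ee_rot: [[0.09, -0.996, 0.013], [-0.996, -0.09, 0.003], [-0.001, -0.013, -1.0]]
wrist_force: [0.5, -0.5, -0.1]
gripper_width: 0.517
gripper_force: 0.0
az units 0.01
shift [-0.3511  0.1103  0.0282] tcp [0.5473 0.0332 0.1792] t 26.15 z [ 0.013  0.003 -1.   ] yaw -84.8 gw 0.045 f [ 0.5 -0.5 -0.1]
```

```bash
python3 -m handwheel '[[[0,0,0,-0.02,0.006,0,0.05],[0,0,0,-0.04,0.013,0,0.05],[0,0,0,-0.04,0.013,0,0.05],[0,0,0,-0.04,0.013,0,0.05],[0,0,0,-0.04,0.013,0,0.05],[0,0,0,-0.04,0.013,0,0.05],[0,0,0,-0.04,0.013,0,0.05],[0,0,0,-0.04,0.013,0,0.05],[0,0,0,-0.04,0.010,0,0.05],[0,0,0,-0.012,0,0.02,0.05],[0,0,0,0,0,0.02,0.05],[0,0,0,0,0,0,0.05]]]'
python3 -m handwheel '[[[0,0,0,0,0,0.02,0.05],[0,0,0,0,0,0.01,0.05],[0,0,0,0,0,0,0.05],[0,0,0,0,0,0,0.05]]]'
python3 -c "
from h import *
go(.4062,.373,.055,-84.9)
a=cams.capture('top')[:,:,::-1][150:250,195:320];b=cams.capture('side')[:,:,::-1][180:330,215:340]
cv2.imwrite('pics/g1.png',cv2.resize(np.vstack([a,b]),None,fx=2.4,fy=2.4,interpolation=cv2.INTER_CUBIC))"
```

```text
time_s: 27.35
tcp_pos: [0.4039, 0.3722, 0.1296]
ee_rot: [[0.089, -0.996, -0.004], [-0.996, -0.089, -0.005], [0.005, 0.005, -1.0]]
wrist_force: [0.2, -0.4, -0.9]
gripper_width: 0.577
gripper_force: 0.0
time_s: 27.75
tcp_pos: [0.4062, 0.3736, 0.1034]
ee_rot: [[0.089, -0.996, 0.001], [-0.996, -0.089, 0.0], [-0.0, -0.001, -1.0]]
wrist_force: [0.6, -0.2, 0.9]
gripper_width: 0.575
gripper_force: 0.0
az units -0.0
shift [0.0006 0.0001 0.0484] tcp [0.4062 0.3736 0.1034] t 27.75 z [ 0.001  0.    -1.   ] yaw -84.9 gw 0.05 f [ 0.6 -0.2  0.9]
```

View pics/g1.png

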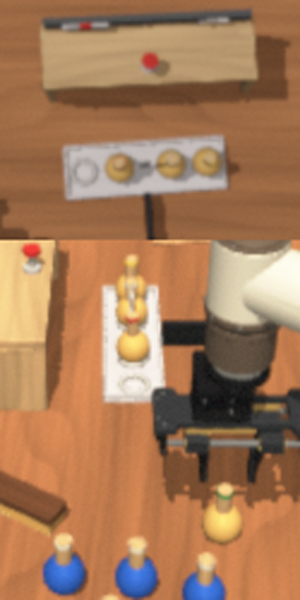

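Three are seated, at top-crop (207,161), (171,163) and (120,165), with ring 3 free at (85,172). Green sits between the fingers at (222,500).

```bash
python3 -m handwheel '[[[0,0,0,0,0,0.02,0.05],[0,0,0,0,0,0.02,0.05],[0,0,0,0,0,0.009,0.05],[0,0,0,0,0,0,0.03],[0,0,0,0,0,0,0.02],[0,0,0,0,0,0,0.01],[0,0,0,0,0,0,0.0],[0,0,0,0,0,0,0],[0,0,0,0,0,0,0],[0,0,0,0,0,0,0],[0,0,0,0,0,0,0]]]'
python3 -m handwheel '[[[0,0,0,0,0,-0.02,0],[0,0,0,0,0,-0.03,0],[0,0,0,0,0,-0.03,0],[0,0,0,0,0,-0.03,0],[0,0,0,0,0,0,0]]]'
python3 -c "
from h import *
go(.5386,.0946,.14,-84.9)"
```

```text
time_s: 28.95
tcp_pos: [0.4059, 0.3739, 0.0544]
ee_rot: [[0.089, -0.996, 0.001], [-0.996, -0.089, 0.001], [-0.001, -0.001, -1.0]]
wrist_force: [-1.3, -0.8, 4.3]
gripper_width: 0.223
gripper_force: 29.9
time_s: 29.45
tcp_pos: [0.4073, 0.3754, 0.1677]
ee_rot: [[0.089, -0.996, 0.005], [-0.996, -0.089, 0.007], [-0.006, -0.006, -1.0]]
wrist_force: [0.1, 1.0, -0.7]
gripper_width: 0.224
gripper_force: 30.0
az units 0.0
shift [ 0.2916 -0.1056  0.0265] tcp [0.4073 0.3754 0.1677] t 29.45 z [ 0.005  0.007 -1.   ] yaw -84.9 gw 0.0195 f [ 0.1  1.  -0.7]
```

```bash
python3 -m handwheel '[[[0,0,0,0.018,-0.007,0,0],[0,0,0,0.039,-0.014,0,0],[0,0,0,0.039,-0.014,0,0],[0,0,0,0.039,-0.014,0,0],[0,0,0,0.039,-0.014,0,0],[0,0,0,0.039,-0.014,0,0],[0,0,0,0.039,-0.014,0,0],[0,0,0,0.029,-0.010,0,0],[0,0,0,0.01,-0.002,0,0],[0,0,0,0,0,0.02,0],[0,0,0,0,0,0.03,0],[0,0,0,0,0,0.015,0]]]'
python3 -m handwheel '[[[0,0,0,0,0,0,0],[0,0,0,0,0,0,0]]]'
python3 -c "
from h import *
go(.5386,.0946,.061,-84.9)"
```

```text
time_s: 30.65
tcp_pos: [0.5317, 0.0923, 0.0954]
ee_rot: [[0.088, -0.996, -0.006], [-0.996, -0.088, -0.001], [0.001, 0.006, -1.0]]
wrist_force: [-0.0, 0.2, -1.3]
gripper_width: 0.218
gripper_force: 30.0
time_s: 30.85
tcp_pos: [0.5339, 0.0931, 0.0984]
ee_rot: [[0.089, -0.996, -0.001], [-0.996, -0.089, -0.001], [0.001, 0.001, -1.0]]
wrist_force: [0.4, 0.0, -1.5]
gripper_width: 0.217
gripper_force: 30.0
az units 0.01
shift [-0.0011 -0.0048  0.0374] tcp [0.5339 0.0931 0.0984] t 30.85 z [-0.001 -0.001 -1.   ] yaw -84.9 gw 0.0189 f [ 0.4  0.  -1.5]
```

Place it, rise, then rotate back over the handle.

```bash
python3 -m handwheel '[[[0,0,0,-0.001,-0.004,0.01,0],[0,0,0,0,0,0.016,0],[0,0,0,0,0,0.008,0],[0,0,0,0,0,0.002,0],[0,0,0,0,0,0,0],[0,0,0,0,0,0,0]]]'
python3 -m handwheel '[[[0,0,0,0,0,0,0.025],[0,0,0,0,0,0,0.03],[0,0,0,0,0,0,0.035],[0,0,0,0,0,0,0.045],[0,0,0,0,0,0,0.045],[0,0,0,0,0,-0.03,0.045],[0,0,0,0,0,-0.04,0.045],[0,0,0,0,0,-0.04,0.045],[0,0,0,0,0,0,0.045]]]'
python3 -m handwheel '[[[0,0,-1.25,0,0,0,0.05],[0,0,-1.25,0,0,0,0.05],[0,0,-1.25,0,0,0,0.05],[0,0,-1.25,0,0,0,0.05],[0,0,-1.25,0,0,0,0.05],[0,0,-1.25,0,0,0,0.05],[0,0,-1.25,0,0,0,0.05],[0,0,-1.25,0,0,0,0.05],[0,0,-1.25,0,0,0,0.05],[0,0,-1.25,0,0,0,0.05],[0,0,-1.25,0,0,0,0.05],[0,0,-1.25,0,0,0,0.05]]]'
python3 -c "
from h import *
go(.438,-.021,.15,5.1)
print(r.sense()['joints'])"
```

```text
time_s: 31.45
tcp_pos: [0.5385, 0.0944, 0.0634]
ee_rot: [[0.089, -0.996, 0.001], [-0.996, -0.089, 0.0], [-0.0, -0.001, -1.0]]
wrist_force: [-1.0, 0.6, -0.5]
gripper_width: 0.222
gripper_force: 30.0
time_s: 32.35
tcp_pos: [0.5417, 0.0953, 0.1791]
ee_rot: [[0.09, -0.996, 0.012], [-0.996, -0.09, 0.004], [-0.003, -0.013, -1.0]]
wrist_force: [0.5, -0.4, 0.1]
gripper_width: 0.512
gripper_force: 0.0
time_s: 33.55
tcp_pos: [0.5378, 0.0941, 0.1724]
ee_rot: [[0.996, 0.094, -0.0], [0.094, -0.996, -0.0], [-0.0, 0.0, -1.0]]
wrist_force: [-0.0, 0.2, 0.1]
gripper_width: 0.578
gripper_force: 0.0
az units 0.05
shift [-0.1102  0.1052  0.0224] tcp [0.5378 0.0941 0.1724] t 33.55 z [-0. -0. -1.] yaw 5.4 gw 0.0502 f [-0.   0.2  0.1]
[ 2.69390930e+01  1.68561439e+01 -1.49626462e+01 -9.13248094e-03
 -5.82078321e+01  6.84592090e+01]
```

```bash
python3 -m handwheel '[[[0,0,0,-0.037,0.035,0,0.05],[0,0,0,-0.037,0.035,0,0.05],[0,0,0,-0.036,0.035,0,0.05],[0,0,0,0,0,0.03,0.05],[0,0,0,0,0,0.03,0.05],[0,0,0,0,0,0,0.05],[0,0,0,0,0,0,0.05]]]'
python3 -c "
from h import *
go(.438,-.021,.0145,5.1)
a=cams.capture('top')[:,:,::-1][150:250,195:320];b=cams.capture('side')[:,:,::-1][170:280,205:330]
cv2.imwrite('pics/k1.png',cv2.resize(np.vstack([a,b]),None,fx=2.8,fy=2.8,interpolation=cv2.INTER_CUBIC))"
```

```text
time_s: 34.25
tcp_pos: [0.4394, -0.0187, 0.113]
ee_rot: [[0.996, 0.089, -0.001], [0.089, -0.996, -0.001], [-0.001, 0.001, -1.0]]
wrist_force: [0.3, -0.0, 1.3]
gripper_width: 0.576
gripper_force: 0.0
az units 0.0
shift [-0.0015  0.0021  0.0985] tcp [ 0.4394 -0.0187  0.113 ] t 34.25 z [-0.001 -0.001 -1.   ] yaw 5.1 gw 0.0501 f [ 0.3 -0.   1.3]
```

View pics/k1.png

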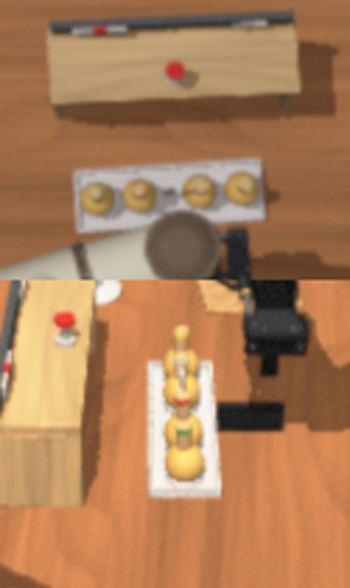

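All four are seated and upright, with the tray unmoved at top-crop (74,170)–(266,218). I'll grip the handle and push in slowly, with a lateral correction of about 9 mm and a yaw correction of about 1°.

```bash
python3 -m handwheel '[[[0,0,0,-0.001,0.002,0.03,0.05],[0,0,0,0,0,0.03,0.05],[0,0,0,0,0,0.025,0.05],[0,0,0,0,0,0.012,0.05],[0,0,0,0,0,0,0.035],[0,0,0,0,0,0,0.025],[0,0,0,0,0,0,0.018],[0,0,0,0,0,0,0.012],[0,0,0,0,0,0,0.006],[0,0,0,0,0,0,0],[0,0,0,0,0,0,0],[0,0,0,0,0,0,0]]]'
python3 -m handwheel '[[[0,0,0.05,0.002,0,0,0],[0,0,0.05,0.004,0.001,0,0],[0,0,0.05,0.006,0.001,0,0],[0,0,0.04,0.007,0.001,0,0],[0,0,0,0.008,0.001,0,0],[0,0,0,0.008,0.001,0,0],[0,0,0,0.008,0.001,0,0],[0,0,0,0.006,0.001,0,0],[0,0,0,0.004,0.001,0,0],[0,0,0,0.002,0,0,0],[0,0,0,0,0,0,0]]]'
python3 -c "
from h import *
go(.6108,-.0172,.0145,4.0)
a=cams.capture('top')[:,:,::-1][150:250,195:320];b=cams.capture('side')[:,:,::-1][170:280,205:330]
cv2.imwrite('pics/k2.png',cv2.resize(np.vstack([a,b]),None,fx=2.8,fy=2.8,interpolation=cv2.INTER_CUBIC))"
```

```text
time_s: 35.55
tcp_pos: [0.4386, -0.0207, 0.0163]
ee_rot: [[0.996, 0.089, 0.001], [0.089, -0.996, 0.0], [0.001, 0.0, -1.0]]
wrist_force: [-1.8, -0.4, 5.9]
gripper_width: 0.134
gripper_force: 30.0
time_s: 36.65
tcp_pos: [0.4833, -0.0272, 0.0157]
ee_rot: [[0.997, 0.068, -0.022], [0.068, -0.998, -0.005], [-0.022, 0.003, -1.0]]
wrist_force: [-19.2, 1.1, 25.2]
gripper_width: 0.14
gripper_force: 29.9
az units -0.02
shift [ 0.1279 -0.0013 -0.0017] tcp [ 0.4833 -0.0272  0.0157] t 36.65 z [-0.022 -0.005 -1.   ] yaw 3.9 gw 0.0121 f [-19.2   1.1  25.2]
```

View pics/k2.png

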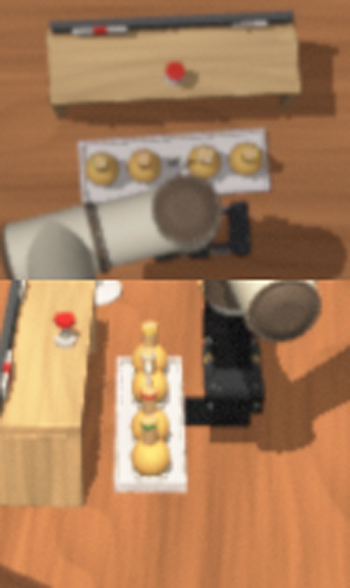

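The tray moves with all four standing (top-crop 102–247, 160). The wrist shows 25 N of vertical load, so I'll ease up a little first.

```bash
python3 -m handwheel '[[[0,0,0,0,0,-0.001,0],[0,0,0,0,0,-0.001,0],[0,0,0,0,0,-0.001,0],[0,0,0,0,0,0,0],[0,0,0,0,0,0,0]]]'
python3 -c "
from h import *
go(.6108,-.0172,.0145,4.0)"
```

```text
time_s: 37.25
tcp_pos: [0.4926, -0.025, 0.0179]
ee_rot: [[0.998, 0.068, -0.003], [0.068, -0.998, -0.001], [-0.003, 0.0, -1.0]]
wrist_force: [-3.0, 0.3, -6.3]
gripper_width: 0.135
gripper_force: 30.0
az units -0.02
shift [0.1185 0.0003 0.0031] tcp [ 0.4926 -0.025   0.0179] t 37.25 z [-0.003 -0.001 -1.   ] yaw 3.9 gw 0.0117 f [-3.   0.3 -6.3]
```

```bash
python3 -m handwheel '[[[0,0,0,0.002,0,0.0007,0],[0,0,0,0.004,0,0,0],[0,0,0,0.006,0,0,0],[0,0,0,0.007,0,0,0],[0,0,0,0.007,0,0,0],[0,0,0,0.007,0,0,0],[0,0,0,0.007,0,0,0],[0,0,0,0.006,0,0,0],[0,0,0,0.004,0,0,0],[0,0,0,0.002,0,0,0],[0,0,0,0,0,0,0],[0,0,0,0,0,0,0]]]'
python3 -c "
from h import *
go(.6108,-.0172,.0175,4.0)"
```

```text
time_s: 38.45
tcp_pos: [0.5463, -0.0211, 0.0183]
ee_rot: [[0.998, 0.069, 0.002], [0.069, -0.998, 0.0], [0.002, -0.0, -1.0]]
wrist_force: [-1.0, -0.3, -6.2]
gripper_width: 0.136
gripper_force: 30.0
az units -0.01
shift [0.0646 0.0006 0.0009] tcp [ 0.5463 -0.0211  0.0183] t 38.45 z [ 0.002  0.    -1.   ] yaw 4.0 gw 0.0118 f [-1.  -0.3 -6.2]
```

```bash
python3 -m handwheel '[[[0,0,0,0.002,0,0.0007,0],[0,0,0,0.004,0,0,0],[0,0,0,0.006,0,0,0],[0,0,0,0.008,0,0,0],[0,0,0,0.008,0,0,0],[0,0,0,0.008,0,0,0],[0,0,0,0.007,0,0,0],[0,0,0,0.005,0,0,0],[0,0,0,0.003,0,0,0],[0,0,0,0.002,0,0,0],[0,0,0,0,0,0,0],[0,0,0,0,0,0,0]]]'
python3 -c "
from h import *
go(.6108,-.0172,.0175,4.0)
a=cams.capture('top')[:,:,::-1][150:250,195:320];b=cams.capture('side')[:,:,::-1][170:280,205:330]
cv2.imwrite('pics/k3.png',cv2.resize(np.vstack([a,b]),None,fx=2.8,fy=2.8,interpolation=cv2.INTER_CUBIC))"
```

```text
time_s: 39.65
tcp_pos: [0.5989, -0.0175, 0.0175]
ee_rot: [[0.998, 0.069, 0.001], [0.069, -0.998, 0.0], [0.001, -0.0, -1.0]]
wrist_force: [-4.1, -0.3, -3.3]
gripper_width: 0.133
gripper_force: 30.0
az units -0.01
shift [0.0119 0.0005 0.    ] tcp [ 0.5989 -0.0175  0.0175] t 39.65 z [ 0.001  0.    -1.   ] yaw 4.0 gw 0.0116 f [-4.1 -0.3 -3.3]
```

```bash
python3 -m handwheel '[[[0,0,0,0.003,0,0,0],[0,0,0,0.003,0,0,0],[0,0,0,0.003,0,0,0],[0,0,0,0.002,0,0,0],[0,0,0,0,0,0,0],[0,0,0,0,0,0,0]]]'
python3 -m handwheel '[[[0,0,0,0.002,0,0,0],[0,0,0,0,0,0,0],[0,0,0,0,0,0,0]]]'
python3 -m handwheel '[[[0,0,0,0.002,0,0,0],[0,0,0,0,0,0,0],[0,0,0,0,0,0,0]]]'
```

```text
time_s: 40.35
tcp_pos: [0.6096, -0.0167, 0.0174]
ee_rot: [[0.998, 0.069, 0.0], [0.069, -0.998, 0.0], [0.0, -0.0, -1.0]]
wrist_force: [-4.4, -1.3, -2.5]
gripper_width: 0.138
gripper_force: 30.0
time_s: 40.65
tcp_pos: [0.6113, -0.0166, 0.0173]
ee_rot: [[0.998, 0.069, -0.0], [0.069, -0.998, -0.0], [-0.0, -0.0, -1.0]]
wrist_force: [-4.0, 0.3, -2.1]
gripper_width: 0.135
gripper_force: 30.0
time_s: 40.95
tcp_pos: [0.6135, -0.0164, 0.0174]
ee_rot: [[0.998, 0.069, 0.0], [0.069, -0.998, 0.0], [0.0, -0.0, -1.0]]
wrist_force: [-4.3, -0.6, -3.3]
gripper_width: 0.137
gripper_force: 30.0
```

```bash
python3 -m handwheel '[[[0,0,0,0.002,0,0,0],[0,0,0,0,0,0,0],[0,0,0,0,0,0,0]]]' | grep -E "tcp|wrist"
python3 -m handwheel '[[[0,0,0,0.002,0,0,0],[0,0,0,0,0,0,0],[0,0,0,0,0,0,0]]]'| grep -E "tcp|wrist"
python3 -c "
from h import *
a=cams.capture('top')[:,:,::-1][150:250,195:320];b=cams.capture('side')[:,:,::-1][170:280,205:330]
cv2.imwrite('pics/k4.png',cv2.resize(np.vstack([a,b]),None,fx=2.8,fy=2.8,interpolation=cv2.INTER_CUBIC))"
```

```text
tcp_pos: [0.6155, -0.0163, 0.0174]
wrist_force: [-4.5, -0.3, -2.7]
tcp_pos: [0.6166, -0.0164, 0.0172]
wrist_force: [-5.9, -1.2, -1.5]
```

View pics/k4.png

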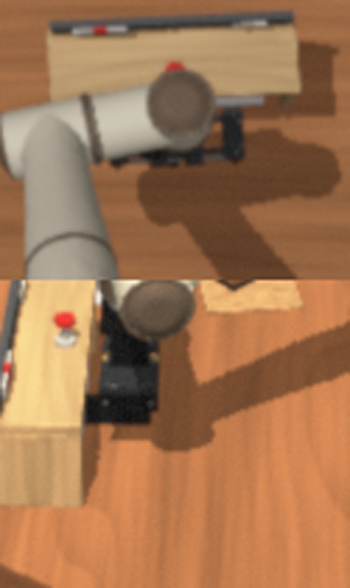

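The tray is under the shelf, with only its front rim showing at top-crop (240,102). Force is starting to rise, so I'll give it one more nudge.

```bash
python3 -m handwheel '[[[0,0,0,0.002,0,0,0],[0,0,0,0,0,0,0],[0,0,0,0,0,0,0]]]' | grep -E "tcp|wrist"
python3 -m handwheel '[[[0,0,0,0.002,0,0,0],[0,0,0,0,0,0,0],[0,0,0,0,0,0,0]]]'| grep -E "tcp|wrist"
```

```text
tcp_pos: [0.6166, -0.0164, 0.0167]
wrist_force: [-9.0, -0.5, 0.0]
tcp_pos: [0.6166, -0.0164, 0.0161]
wrist_force: [-11.4, 0.3, 0.0]
```

Contact with the back stop. I'll relax, release and rise.

```bash
python3 -m handwheel '[[[0,0,0,-0.002,0,0,0],[0,0,0,-0.002,0,0,0],[0,0,0,-0.001,0,0,0],[0,0,0,0,0,0,0.016],[0,0,0,0,0,0,0.02],[0,0,0,0,0,0,0.03],[0,0,0,0,0,0,0.05],[0,0,0,0,0,0,0.05],[0,0,0,-0.003,0,-0.02,0.05],[0,0,0,-0.015,0,-0.03,0.05],[0,0,0,-0.02,0,-0.04,0.05],[0,0,0,-0.02,0,-0.04,0.05]]]'
python3 -m handwheel '[[[0,0,0,-0.02,0.03,-0.04,0.07],[0,0,0,-0.01,0.045,-0.03,0.07],[0,0,0,0,0.045,0,0.07],[0,0,0,0,0.045,0,0.07],[0,0,0,0,0.045,0,0.07],[0,0,0,0,0.03,0,0.07],[0,0,0,0,0,0,0.07]]]'
python3 -c "
from h import *
print(r.sense()['joints'])
go(.489,-.385,.15,0)
im=cams.capture('top')[:,:,::-1]
im2=cams.capture('side')[:,:,::-1]
a=cv2.resize(im[150:290,200:400],None,fx=3.5,fy=3.5,interpolation=cv2.INTER_CUBIC)
b=cv2.resize(im2[140:260,200:330],None,fx=3.5,fy=3.5,interpolation=cv2.INTER_CUBIC)
cv2.imwrite('pics/m1.png',a[:, :]);cv2.imwrite('pics/m1s.png',b)
cv2.imwrite('pics/m1c.png',cv2.resize(np.hstack([im[150:270,200:385],im2[140:260,200:330]]),None,fx=2.5,fy=2.5,interpolation=cv2.INTER_CUBIC))"
```

```text
time_s: 43.45
tcp_pos: [0.5579, -0.0204, 0.1483]
ee_rot: [[0.998, 0.069, -0.001], [0.069, -0.998, -0.0], [-0.001, 0.0, -1.0]]
wrist_force: [0.6, 0.8, 0.9]
gripper_width: 0.569
gripper_force: 0.0
time_s: 44.15
tcp_pos: [0.5469, -0.2587, 0.2114]
ee_rot: [[0.998, 0.064, 0.0], [0.064, -0.998, -0.001], [0.0, 0.001, -1.0]]
wrist_force: [-1.0, -0.2, -1.0]
gripper_width: 0.805
gripper_force: 0.0
[-9.98153737e+00  2.05345167e+01 -3.50867619e+00  3.63942857e-02
 -6.59421985e+01  1.03651146e+02]
az units 0.61
shift [-0.0659  0.1223  0.0615] tcp [ 0.5469 -0.2587  0.2114] t 44.15 z [ 0.    -0.001 -1.   ] yaw 3.7 gw 0.0701 f [-1.  -0.2 -1. ]
```

View pics/m1c.png

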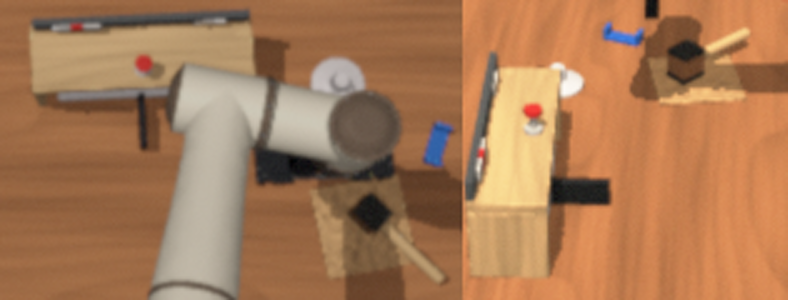

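The tray is home with its front rim at (110,95). The pin is up at (143,64). The mallet head is at (371,212) in the top part and (686,50) in the side part, with the handle running to (442,277). My picture quota is used up, so from here I measure by code.

```bash
python3 -c "
from h import *
T=lambda x,y,z: back('top',200+x/2.5,150+y/2.5,z)[:2].round(4)
S=lambda x,y,z: back('side',200+(x-462.5)/2.5,140+y/2.5,z)[:2].round(4)
h=T(371,212,.06);e=T(442,277,.032);print('top',h,e,np.degrees(np.arctan2(*(h-e)[::-1])))
h=S(686,46,.06);e=S(746,35,.032);print('side',h,e,np.degrees(np.arctan2(*(h-e)[::-1])))
c=[T(x,y,.06) for x,y in[(373,193),(349,212),(368,231),(391,212)]];print(c,np.mean(c,0))
print('pin side',S(533,109,.171),'top',T(144,64,.171))
# segmentation of black head in top
im=cams.capture('top').astype(int);m=(im.max(2)<45).astype(np.uint8);m[:225]=0;m[:,:335]=0;m[250:]=0;m[:,362:]=0
n,l,st,ce=cv2.connectedComponentsWithStats(m);print(st.tolist(),ce.round(1).tolist())
k=1+np.argmax(st[1:,4]);pts=np.argwhere(l==k)[:,::-1].astype(np.float32);print(cv2.minAreaRect(pts));print('head',back('top',*ce[k],.06))
"
```

```text
top [ 0.4887 -0.3869] [ 0.3882 -0.5071] 50.100785484515754
side [ 0.4881 -0.3909] [ 0.3821 -0.4888] 42.72510095887116
[array([ 0.5193, -0.3906]), array([ 0.4879, -0.3515]), array([ 0.4581, -0.3816]), array([ 0.4893, -0.4191])] [ 0.48865 -0.3857 ]
pin side [ 0.6981 -0.0027] top [ 0.699  -0.0156]
[[0, 0, 512, 384, 196496], [342, 228, 13, 14, 112]] [[255.4, 191.5], [348.1, 234.8]]
((348.0, 235.0), (11.31370735168457, 9.899495124816895), 45.0)
head [ 0.48883505 -0.38570942  0.06      ]
```

```bash
python3 -m handwheel '[[[0,0,1.3,0,0,0,0.075],[0,0,1.3,0,0,0,0.075],[0,0,1.3,0,0,0,0.075],[0,0,1.3,0,0,0,0.075],[0,0,1.3,0,0,0,0.075],[0,0,1.3,0,0,0,0.075],[0,0,1.3,0,0,0,0.075],[0,0,1.3,0,0,0,0.075],[0,0,1.3,0,0,0,0.075],[0,0,1.3,0,0,0,0.075],[0,0,1.3,0,0,0,0.075],[0,0,1.3,0,0,0,0.075]]]' >/dev/null
python3 -m handwheel '[[[0,0,1.3,0,0,0,0.075],[0,0,1.3,0,0,0,0.075],[0,0,1.3,0,0,0,0.075],[0,0,1.3,0,0,0,0.075],[0,0,1.3,0,0,0,0.075],[0,0,0.5,0,0,0,0.075],[0,0,0,0,0,0,0.075]]]'
python3 -c "
from h import *
go(.4885,-.387,.12,-132)"
```

```text
time_s: 46.2
tcp_pos: [0.5473, -0.2538, 0.2121]
ee_rot: [[-0.663, -0.749, 0.0], [-0.749, 0.663, 0.0], [-0.0, -0.0, -1.0]]
wrist_force: [0.1, 0.6, -0.2]
gripper_width: 0.858
gripper_force: 0.0
az units 0.08
shift [ 0.1387 -0.0442  0.0921] tcp [ 0.5473 -0.2538  0.2121] t 46.2 z [ 0.  0. -1.] yaw -131.5 gw 0.0747 f [ 0.1  0.6 -0.2]
```

```bash
python3 -m handwheel '[[[0,0,0.08,0.035,-0.011,0,0.075],[0,0,0,0.035,-0.011,0,0.075],[0,0,0,0.035,-0.011,0.02,0.075],[0,0,0,0.034,-0.011,0.03,0.075],[0,0,0,0,0,0.03,0.075],[0,0,0,0,0,0,0.075],[0,0,0,0,0,0,0.075]]]'
python3 -c "
from h import *
go(.4885,-.387,.03,-132)
S=r.sense()
# black/brown head location from both cams, while gripper hovers
im=cams.capture('side').astype(int);P=proj('side',[.4885,-.387,.06]);print(P)
x,y=P.astype(int);cv2.imwrite('pics/q.png',im[y-25:y+25,x-30:x+30,::-1].astype(np.uint8))
m=((im.max(2)<45)).astype(np.uint8);n,l,st,ce=cv2.connectedComponentsWithStats(m[y-25:y+25,x-30:x+30].copy());print((st[1:]+[x-30,y-25,0,0,0]).tolist(),(ce[1:]+[x-30,y-25]).round(1).tolist())
print('tips',proj('side',S['tcp_pos']))
"
```

```text
time_s: 46.9
tcp_pos: [0.4873, -0.3877, 0.1323]
ee_rot: [[-0.669, -0.743, -0.0], [-0.743, 0.669, -0.001], [0.001, -0.0, -1.0]]
wrist_force: [0.5, 0.0, 0.1]
gripper_width: 0.858
gripper_force: 0.0
az units 0.0
shift [-0.0014 -0.0005  0.1023] tcp [ 0.4873 -0.3877  0.1323] t 46.9 z [-0.    -0.001 -1.   ] yaw -132.0 gw 0.0746 f [0.5 0.  0.1]
[289.28472337 158.85739639]
[[282, 133, 3, 8, 23], [294, 133, 4, 2, 7], [297, 133, 15, 15, 71], [283, 159, 3, 2, 3]] [[283.0, 136.3], [295.3, 133.4], [301.5, 138.0], [284.0, 159.7]]
tips [290.39678972 144.02354027]
```

```bash
python3 -m handwheel '[[[0,0,0,0,0,0.03,0.075],[0,0,0,0,0,0.025,0.075],[0,0,0,0,0,0.01,0.075],[0,0,0,0,0,0.008,0.075],[0,0,0,0,0,0,0.075],[0,0,0,0,0,0,0.075]]]'
python3 -m handwheel '[[[0,0,0,0,0,0.01,0.075],[0,0,0,0,0,0.01,0.075],[0,0,0,0,0,0.009,0.075],[0,0,0,0,0,0,0.075],[0,0,0,0,0,0,0.06],[0,0,0,0,0,0,0.05],[0,0,0,0,0,0,0.045],[0,0,0,0,0,0,0.04],[0,0,0,0,0,0,0.03],[0,0,0,0,0,0,0.03],[0,0,0,0,0,0,0.03],[0,0,0,0,0,0,0.03]]]'
```

```text
time_s: 47.55
tcp_pos: [0.4878, -0.3884, 0.0602]
ee_rot: [[-0.67, -0.742, 0.002], [-0.742, 0.67, -0.001], [-0.0, -0.003, -1.0]]
wrist_force: [0.6, 0.2, 0.5]
gripper_width: 0.86
gripper_force: 0.0
time_s: 48.75
tcp_pos: [0.4873, -0.3884, 0.0302]
ee_rot: [[-0.671, -0.742, 0.001], [-0.742, 0.671, -0.001], [-0.0, -0.001, -1.0]]
wrist_force: [0.0, 0.3, 1.7]
gripper_width: 0.508
gripper_force: 30.0
```

```bash
python3 -m handwheel '[[[0,0,0,0,0,-0.02,0.03],[0,0,0,0,0,-0.04,0.03],[0,0,0,0,0,-0.045,0.03],[0,0,0,0,0,-0.045,0.03],[0,0,0,0,0,-0.045,0.03],[0,0,0,0,0,-0.03,0.03],[0,0,0,0,0,0,0.03],[0,0,0,0,0,0,0.03]]]'
python3 -c "
from h import *
go(.701,-.010,.25,-132)
print(r.sense()['joints'])"
```

```text
time_s: 49.55
tcp_pos: [0.486, -0.3873, 0.2538]
ee_rot: [[-0.671, -0.741, -0.001], [-0.741, 0.671, 0.002], [-0.001, 0.002, -1.0]]
wrist_force: [-0.1, 0.4, -2.9]
gripper_width: 0.504
gripper_force: 30.0
az units -0.03
shift [-0.424   0.0939  0.0044] tcp [ 0.486  -0.3873  0.2538] t 49.55 z [-0.001  0.002 -1.   ] yaw -132.2 gw 0.0439 f [-0.1  0.4 -2.9]
[-23.69436072  20.68924778   2.94351076  -0.09101592 -72.35259124
 -18.44076294]
```

```bash
python3 -m handwheel '[[[0,0,0,-0.02,0.005,0,0.03],[0,0,0,-0.04,0.009,0,0.03],[0,0,0,-0.04,0.009,0,0.03],[0,0,0,-0.04,0.009,0,0.03],[0,0,0,-0.04,0.009,0,0.03],[0,0,0,-0.04,0.009,0,0.03],[0,0,0,-0.04,0.009,0,0.03],[0,0,0,-0.04,0.009,0,0.03],[0,0,0,-0.04,0.009,0,0.03],[0,0,0,-0.04,0.009,0,0.03],[0,0,0,-0.03,0.005,0,0.03],[0,0,0,-0.01,0.002,0,0.03]]]' >/dev/null
python3 -m handwheel '[[[0,0,0,0,0,0,0.03],[0,0,0,0,0,0,0.03],[0,0,0,0,0,0,0.03]]]'
python3 -c "
from h import *
go(.701,-.010,.21,-132)"
```

```text
time_s: 51.05
tcp_pos: [0.6987, -0.0156, 0.2543]
ee_rot: [[-0.672, -0.741, -0.002], [-0.741, 0.672, -0.0], [0.001, 0.001, -1.0]]
wrist_force: [0.2, -0.3, -2.2]
gripper_width: 0.507
gripper_force: 30.0
az units -0.04
shift [-0.0058  0.002   0.0443] tcp [ 0.6987 -0.0156  0.2543] t 51.05 z [-0.002 -0.    -1.   ] yaw -132.2 gw 0.0441 f [ 0.2 -0.3 -2.2]
```

```bash
python3 -m handwheel '[[[0,0,0,-0.006,0.002,0.01,0.03],[0,0,0,0,0,0.02,0.03],[0,0,0,0,0,0.015,0.03],[0,0,0,0,0,0,0.03],[0,0,0,0,0,0,0.03]]]'
python3 -m handwheel '[[[0,0,0,0,0,0.005,0.03],[0,0,0,0,0,0.005,0.03],[0,0,0,0,0,0.005,0.03],[0,0,0,0,0,0.005,0.03],[0,0,0,0,0,0,0.03],[0,0,0,0,0,0,0.03]]]'
```

```text
time_s: 51.55
tcp_pos: [0.702, -0.0089, 0.2097]
ee_rot: [[-0.671, -0.741, -0.0], [-0.741, 0.671, -0.0], [0.001, -0.0, -1.0]]
wrist_force: [0.3, 0.5, -1.9]
gripper_width: 0.501
gripper_force: 30.0
time_s: 52.15
tcp_pos: [0.7022, -0.0084, 0.1898]
ee_rot: [[-0.671, -0.742, 0.0], [-0.742, 0.671, -0.0], [-0.0, -0.0, -1.0]]
wrist_force: [0.0, 0.4, -0.9]
gripper_width: 0.499
gripper_force: 30.0
```

```bash
python3 -m handwheel '[[[0,0,0,0,0,0.005,0.03],[0,0,0,0,0,0.005,0.03]]]' | grep -E "tcp|wrist"
python3 -m handwheel '[[[0,0,0,0,0,0.005,0.03],[0,0,0,0,0,0.003,0.03]]]'| grep -E "tcp|wrist"
python3 -m handwheel '[[[0,0,0,0,0,0.003,0.03],[0,0,0,0,0,0.002,0.03],[0,0,0,0,0,0,0.03]]]'| grep -E "tcp|wrist"
python3 -c "
from h import *
T=[cams.capture('top'),cams.capture('side')];np.save('pics/d.npy',T)
for n,im in zip(('top','side'),T):
  im=im.astype(int);m=((im[...,0]>140)&(im[...,1]<60)&(im[...,2]<70)).astype(np.uint8);_,_,st,ce=cv2.connectedComponentsWithStats(m);print(n,st[1:].tolist(),proj(n,[.702,-.0095,.146]),proj(n,[.702,-.0095,.171]))"
```

```text
tcp_pos: [0.7023, -0.0084, 0.1807]
wrist_force: [-1.2, 0.3, 4.4]
tcp_pos: [0.7023, -0.0084, 0.172]
wrist_force: [-3.9, 2.0, 19.6]
tcp_pos: [0.7025, -0.0084, 0.172]
wrist_force: [-6.9, 2.7, 18.0]
top [] [255.88784903 176.17088924] [256.03295353 174.78741765]
side [[471, 0, 38, 106, 191], [456, 16, 56, 152, 277], [465, 123, 1, 1, 1], [464, 126, 1, 1, 1], [322, 130, 15, 9, 105], [451, 139, 9, 19, 37]] [227.56894473 188.28889753] [227.38069901 182.49353774]
```

The pin hit its bottom stop at exactly the predicted TCP height, 0.172. Next, lift and return to the mat.

```bash
python3 -m handwheel '[[[0,0,0,0,0,-0.015,0.03],[0,0,0,0,0,-0.03,0.03],[0,0,0,0,0,-0.04,0.03],[0,0,0,0.02,-0.004,-0.01,0.03],[0,0,0,0.04,-0.009,0,0.03],[0,0,0,0.04,-0.009,0,0.03],[0,0,0,0.04,-0.009,0,0.03],[0,0,0,0.04,-0.009,0,0.03],[0,0,0,0.04,-0.009,0,0.03],[0,0,0,0.04,-0.009,0,0.03],[0,0,0,0.04,-0.009,0,0.03],[0,0,0,0.04,-0.009,0,0.03]]]' >/dev/null
python3 -m handwheel '[[[0,0,0,0.04,-0.009,0,0.03],[0,0,0,0.04,-0.009,0,0.03],[0,0,0,0.025,-0.005,0,0.03],[0,0,0,0,0,0,0.03],[0,0,0,0,0,0,0.03],[0,0,0,0,0,0,0.03]]]'
python3 -c "
from h import *
go(.480,-.388,.031,-132)
for n in('top','side'):
  im=cams.capture(n).astype(int);m=((im[...,0]>130)&(im[...,1]<70)&(im[...,2]<70)).astype(np.uint8);_,_,st,ce=cv2.connectedComponentsWithStats(m);print(n,[(s.tolist(),c.round(1).tolist()) for s,c in zip(st,ce) if 8<s[4]<300 and s[0]<440],proj(n,[.701,-.0095,.146]),proj(n,[.701,-.0095,.171]))"
```

```text
time_s: 54.75
tcp_pos: [0.4768, -0.4041, 0.2606]
ee_rot: [[-0.671, -0.742, -0.001], [-0.742, 0.671, 0.001], [-0.0, 0.002, -1.0]]
wrist_force: [0.2, 0.0, -1.7]
gripper_width: 0.504
gripper_force: 30.0
az units -0.02
shift [-0.0141  0.0081  0.2296] tcp [ 0.4768 -0.4041  0.2606] t 54.75 z [-0.001  0.001 -1.   ] yaw -132.1 gw 0.0438 f [ 0.2  0.  -1.7]
top [([255, 174, 5, 6, 24], [257.1, 176.3])] [255.88311218 176.42277649] [256.02815881 175.04300924]
side [([322, 129, 16, 10, 119], [329.1, 134.0]), ([226, 188, 5, 4, 18], [227.8, 189.5])] [227.84396783 188.30466564] [227.65804694 182.50917663]
```

The red head now sits at side pixel (227.8,189.5), which means it's down. Lower the mallet.

```bash
python3 -m handwheel '[[[0,0,0,-0.014,0.008,0.03,0.03],[0,0,0,0,0,0.045,0.03],[0,0,0,0,0,0.045,0.03],[0,0,0,0,0,0.045,0.03],[0,0,0,0,0,0.03,0.03],[0,0,0,0,0,0.015,0.03],[0,0,0,0,0,0,0.03],[0,0,0,0,0,0,0.03]]]'
python3 -c "
from h import *
go(.480,-.388,.031,-132)"
```

```text
time_s: 55.65
tcp_pos: [0.4814, -0.3889, 0.0524]
ee_rot: [[-0.67, -0.743, 0.001], [-0.743, 0.67, -0.001], [0.0, -0.001, -1.0]]
wrist_force: [0.2, -0.4, -1.3]
gripper_width: 0.5
gripper_force: 30.0
az units -0.01
shift [0.0003 0.0017 0.0214] tcp [ 0.4814 -0.3889  0.0524] t 55.65 z [ 0.001 -0.001 -1.   ] yaw -132.0 gw 0.0435 f [ 0.2 -0.4 -1.3]
```

```bash
python3 -m handwheel '[[[0,0,0,0,0,0.008,0.03],[0,0,0,0,0,0.007,0.03],[0,0,0,0,0,0.004,0.03],[0,0,0,0,0,0.002,0.03],[0,0,0,0,0,0,0.03],[0,0,0,0,0,0,0.03]]]'
python3 -m handwheel '[[[0,0,0,0,0,0,0.047],[0,0,0,0,0,0,0.052],[0,0,0,0,0,0,0.06],[0,0,0,0,0,0,0.07],[0,0,0,0,0,0,0.075],[0,0,0,0,0,0,0.075],[0,0,0,0,0,-0.02,0.075],[0,0,0,0,0,-0.03,0.075],[0,0,0,0,0,-0.045,0.075],[0,0,0,0,0,-0.045,0.075],[0,0,0,0.04,0,-0.04,0.075],[0,0,0,0.04,0,0,0.075]]]'
python3 -m handwheel '[[[0,0,0,0.045,0,0,0.075],[0,0,0,0.045,0,0,0.075],[0,0,0,0,0,0,0.075],[0,0,0,0,0,0,0.075],[0,0,0,0,0,0,0.075],[0,0,0,0,0,0,0.075]]]'
python3 -c "
from h import *
im=cams.capture('top');a=im.astype(int)
m=(a.max(2)<45).astype(np.uint8);m[:215]=0;m[:,330:]*=1;m[:,:330]=0;m[260:]=0;m[:,365:]=0
n,l,st,ce=cv2.connectedComponentsWithStats(m);print(st[1:].tolist(),ce[1:].round(1).tolist(),[back('top',*c,.06).round(3).tolist() for c in ce[1:]])
# tray front rim: bright pixels below shelf
g=(a.min(2)>120).astype(np.uint8);print([(u,np.flatnonzero(g[180:215,u])+180) for u in(225,235,270,280)])
print([proj('top',[.7226-.045,-.0095+dy,.014]).round(1).tolist() for dy in(.1,-.1)])
# handle fin end side/top
d=cams.capture('side').astype(int);s=(d.max(2)<40).astype(np.uint8);s[:200]=0;s[240:]=0;s[:,:215]=0;s[:,275:]=0
_,_,st,ce=cv2.connectedComponentsWithStats(s);print(st[1:].tolist(),proj('side',[.588,-.0185,.044]),proj('side',[.588,-.0185,0]))
old=np.load('pics/d.npy')
"
```

```text
time_s: 56.25
tcp_pos: [0.4805, -0.3893, 0.031]
ee_rot: [[-0.671, -0.742, 0.0], [-0.742, 0.671, -0.0], [0.0, -0.0, -1.0]]
wrist_force: [-0.6, -0.6, -1.6]
gripper_width: 0.506
gripper_force: 30.0
time_s: 57.45
tcp_pos: [0.4327, -0.4471, 0.2133]
ee_rot: [[-0.668, -0.744, 0.01], [-0.744, 0.668, -0.009], [-0.0, -0.013, -1.0]]
wrist_force: [0.2, -0.8, 0.0]
gripper_width: 0.858
gripper_force: 0.0
time_s: 58.05
tcp_pos: [0.3704, -0.5109, 0.2062]
ee_rot: [[-0.67, -0.743, 0.0], [-0.743, 0.67, 0.0], [-0.0, 0.0, -1.0]]
wrist_force: [0.4, -0.5, 0.5]
gripper_width: 0.859
gripper_force: 0.0
[[343, 231, 12, 12, 88]] [[348.4, 236.6]] [[0.481, -0.387, 0.06]]
[(225, array([188])), (235, array([187, 188])), (270, array([186])), (280, array([185]))]
[[231.2, 188.0], [279.0, 189.1]]
[[236, 212, 22, 9, 153]] [258.97833551 211.36871105] [258.84809773 220.6912016 ]
```

```bash
python3 -c "
from h import *
print(r.finish_job())"
```

```text
the job is handed in; nothing more can be done
None
```

The job is handed in, with no verdict returned: all four burnishers stood in the rings when the tray went under the shelf (hidden from view after that), the tray is against its back stop, the pin is fully down and the mallet is back on its mat.

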